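Fit the sprung roller into the paper-roll stand

TASK

Take the wooden paper roller off the book and fit it in the wooden stand: set its spring pin in the open-topped cup, push the roller towards that cup until the stud at its other end clears the round cup, swing it down level and let the spring slide the stud fully home. Feel your way and do not press hard on the stand: never drive the pin hard against the end of its travel, and let the spring out under control instead of letting it snap. Let go of the roller when both ends are seated, and leave the mug, the brass weight and the jar where they are.

Things in the scene. Friction and masses are not known exactly. Their poses are not given: they have to be found in the camera images.
- roller_center (a point): Centre of the loose roller: a square wooden bar 26 x 26 mm, 112 mm long along its y axis (z up as it lies), about 0.18 kg in all, lying on a closed brown book (fixed, 170 x 220 x 35 mm), so 48 mm above the table. On its axis a sprung steel pin sticks out at the +y end, a fixed steel stud at the -y end, both 12 mm in diameter with rounded edges.
- pin_tip (a point): Tip of the sprung pin, 92 mm from the roller's centre towards +y when out (36 mm of pin shows). It slides straight into the bar by 23 mm at most: 2 N to start it, 0.7 N more per mm, 18 N at the end of its travel, where it stops hard. Pin and stud tips are 170 mm apart with the pin out.
- stud_tip (a point): Tip of the fixed stud, on the axis, 78 mm from the roller's centre towards -y (22 mm of stud shows beyond the bar).
- roller: The same loose roller as a whole, with its pin; origin at the middle of the bar's underside, 13 mm below roller_center, same axes.
- stand: Paper-roll stand; origin mid-underside of its fixed dark base (90 mm along x, 260 along y, 18 high), z up. A light wooden carriage on it, with a cheek and cup at either end, is clamped up to 10 mm either way along y from the middle: this pose is of the base and does NOT show that shift; find it by feel or sight. The carriage's sole between the cheeks reaches z = 32 mm; free above.
- slot_mid (a point): With the carriage in the middle: the open-topped steel cup at the stand's +y end, at the slot's back, 81 mm from the stand's centre, z = 80 mm; stand axes. Slot 16 mm wide along x, 8 mm deep (towards -y), floor 7 mm below this point, straight to 8 mm above it, flaring to 33 mm wide at 23 mm above. Its back is the cheek's face (60 mm wide, 14 thick, top 35 mm above the point).
- round_mid (a point): With the carriage in the middle: floor centre of the round steel cup at the stand's -y end, 81 mm from the centre, z = 80 mm; stand axes. It faces +y, 10 mm deep, 16 mm bore flaring to 22 at the rim, 31 outside; cheek top 20 mm above. Fitted, the roller is level, pin in by 8 mm and on the slot's floor, stud on this floor; to pass the rim the pin must be in by 18 mm or more (15 N).
- mug: Loose white ceramic mug, 76 mm across, 90 mm high, bystander; origin under its centre.
- weight: Loose brass weight, 48 mm across, 50 mm high, bystander; origin under its centre.
- jar: Loose glass jar with a dark lid, 64 mm across, 90 mm high, bystander; origin under its centre.
Things that resemble listed ones, but are neither listed nor needed, are in the scene too. Of the things shaped like the roller, the wooden one is meant.

How it is judged:
By the outcome, as a careful person would: the job done as asked, in the order asked, and still so for the second after the job is handed in, with the robot touching nothing.
It also fails if it takes over 69 s, if anything falls off the work surface, if the arm or the gripper's body presses on something with over 40 N, if the wrist force passes 120 N, or if a joint passes its speed limit or range.

ROBOT

A 7-joint arm with a two-finger parallel gripper is mounted at the origin on the work surface. World frame = base frame: x ahead of the robot, y to its left, z up, the work surface at z = 0. Lengths are in mm, angles in rad, forces in N, time in s.
With the tool pointing down it reaches from about 425 to 925 mm from the base axis. Payload 6.8 kg.
Tool frame: the origin (TCP) lies at the very end of the fingers, on their centre line; the grasp point (between the pads) lies ctrl.grip_depth behind it (ctrl.grip_depth is the distance from the TCP to the grasp point, in mm); z points along the fingers, y is the direction in which the jaws open and shut (so a half turn about z gives the same grasp; the last joint's range is limited). The gripper opens to 88 mm and grips with 3 to 60 N. Pads are 20 mm wide; open, the fingers measure 115 mm over their backs; the gripper's body (75 mm by 178 mm) begins 61 mm behind the grasp point.
Start: joints at [1.143, 0.477, 0.022, 1.555, -0.011, 1.109, -0.083], TCP at [212.214, -640.791, 222.664] pointing down, gripper open.
Joint ranges: [-2.96, 2.96], [-0.34, 2.1], [-1.41, 1.46], [0.24, 2.44], [-1.37, 4.51], [0.17, 1.92], [-2.96, 2.96]. Speed limits (rad/s): [2.39, 2.39, 3.14, 3.14, 3.14, 3.14, 3.14].

INTERFACE

Orientations are given as a rotation vector (axis times angle).
In Python, from workcell import ctrl gives the robot as it stands.
- The arm moves only by the tool apply_moves, never from a script. Its argument "moves" is a list of rows, each a list of 4 numbers: the shift along the tool's x, y, z in mm, then the turn about the tool's z in units of 6 degrees (1.0 is 6 degrees). A call has 1 to 5 rows; each row is the pose to reach, as a shift and turn from the pose commanded when the call began, along the tool's axes at that moment; what a row does not reach only later rows make up. A row lasts 1/12 s, in which the tool goes at most 41.7 mm and 7.16 degrees, less where a joint would pass 70% of its speed; a pose out of reach is approached as far as the arm can. A call with a gripper value outside its range is refused whole. "claw" is the opening, from 0 (shut) to 1 (fully open), set as the call begins (left out, the last holds). The fingers move at their own pace and stop on an object; "force" is the grip in N (left out, the last holds). Time passes only in rows, so rows that repeat a pose let the fingers close. It gives the time, the measured TCP pose, the force and the opening at its end, in the units of the state.
- ctrl.get_obs(): the state, without advancing time (a new reading comes with each control period).
- ctrl.camera(name): name is "side" or "top"; returns a dict with "color" (420x560x3 uint8, blue, green, red), "K" (3x3 intrinsics, pixels), "R" (3x3) and "t" (3): a world point X has camera coordinates R X + t. Camera axes: x right, y down, z forward; pixel columns grow to the right and rows downward; lengths in mm; the calibration is good to about 2 mm. A picture is of the moment at which its call begins. There is no depth.
- ctrl.close_job(): hands the job in, once; it reports no verdict.
Trained networks look in the newest picture that a camera, given by its name, has taken for a name from the list of things; names that differ only in an ending like _2 or _b are one class to them, and where a whole thing is asked for, a point or a joint stands for the part that bears it (a point fixed in the world has none). Each returns a list of dicts, best first, with "conf" (0 to 1); they miss things now and then, are a little off and sometimes report something else, mostly with a low value. They report only what shows in the picture. A call takes as long as a camera call. They do not tell look-alikes from the thing itself.
- ctrl.outline_of(target, camera): "pixels" (420x560 bool, what is visible of it) and "rect" ([centre column, centre row, width, height] in pixels, round what is visible of it).
The state is a dict: "time_s": time; "q": joint angles; "qvel": joint speeds; "joint_torque": joint torques, N m; "tool_pos": TCP position; "tcp_rot": TCP orientation; "contact_force": force on the tool from outside, world axes, zero at the start; "wrist_torque": the same for the moment, N m; "width": finger opening in mm.
Only numpy, scipy, OpenCV 4.12 (cv2) and the standard library are available. Lean on these libraries where they do the work, as an engineer would, in place of code of your own. Each camera call takes 0.05 s, during which the arm holds its last target.

## Working session

There is one attempt and no reset: what is moved stays moved. The work goes in short steps, Python scripts to look and compute and a tool call to move; the robot and the scene stay as the last step left them, time stands still between calls to the robot, and variables do not carry over. Pictures are saved under pics/ and viewed, and the job is handed in when it is done.

Besides the shell and the picture viewer there is one more tool, called as name(argument=value, ...), one argument or row to a line, values as JSON. apply_moves: Moves the arm, as the interface text tells. Its arguments: {"type":"object","properties":{"moves":{"type":"array","items":{"type":"array","items":{"type":"number"}}},"claw":{"type":"number"},"force":{"type":"number"}},"required":["moves"]}

```bash
ls; mkdir -p pics; python3 - <<'E'
from workcell import ctrl
import cv2,numpy as np
o=ctrl.get_obs(); print({k:np.round(v,3).tolist() for k,v in o.items()}, ctrl.grip_depth)
for n in("side","top"):
    c=ctrl.camera(n); cv2.imwrite(f"pics/{n}0.png",c["color"]); print(n,c["K"].tolist(),np.round(c["R"],4).tolist(),np.round(c["t"],1).tolist())
    for t in("roller","stand","roller_center","pin_tip","stud_tip","slot_mid","round_mid","mug","weight","jar"):
        print(t,[(np.round(d["rect"],1).tolist(),round(d["conf"],2)) for d in ctrl.outline_of(t,n)])
E
```

```text
pics
{'time_s': 0.0, 'q': [1.143, 0.478, 0.022, 1.556, -0.012, 1.109, -0.083], 'qvel': [0.001, -0.0, -0.002, 0.0, 0.002, -0.001, 0.001], 'joint_torque': [-0.001, -58.285, 1.534, -27.261, -0.054, 0.017, 0.0], 'tool_pos': [212.01, -640.205, 221.699], 'tcp_rot': [-3.1, -0.5, 0.001], 'contact_force': [-0.734, -0.17, 0.708], 'wrist_torque': [0.04, 0.023, 0.02], 'width': 88.005} 18.700000000000003
side [[490.4369514760533, 0.0, 277.84197149325735], [0.0, 490.4369514760533, 208.6374983306742], [0.0, 0.0, 1.0]] [[-0.8677, -0.4969, 0.0093], [-0.3903, 0.6696, -0.6319], [0.3078, -0.552, -0.775]] [443.9, 303.6, 1350.2]
roller [([297.0, 176.2, 43.3, 28.7], 0.93), ([359.6, 212.0, 53.7, 17.4], 0.78), ([219.1, 184.1, 24.0, 32.7], 0.58), ([285.8, 131.5, 22.1, 26.6], 0.56)]
stand [([258.8, 261.0, 66.4, 85.8], 0.85), ([204.8, 217.9, 23.7, 33.4], 0.64)]
roller_center [([361.2, 215.2, 48.2, 20.7], 0.96), ([223.8, 183.9, 27.8, 36.5], 0.92), ([300.8, 174.4, 39.4, 26.9], 0.57), ([286.6, 132.3, 22.9, 27.7], 0.5)]
pin_tip []
stud_tip [([297.8, 175.8, 31.4, 23.5], 0.93), ([221.2, 183.8, 25.6, 35.0], 0.72), ([3
[... 714 characters left out ...]
1, 21.9], 0.39)]
stand [([228.1, 229.3, 96.8, 43.4], 0.8)]
roller_center [([350.0, 297.2, 22.2, 63.5], 0.92), ([354.4, 209.0, 59.2, 22.6], 0.89), ([302.1, 128.6, 59.1, 20.4], 0.82), ([426.2, 147.4, 32.3, 56.9], 0.77)]
pin_tip [([418.2, 168.1, 7.0, 12.9], 0.59), ([329.0, 127.1, 9.6, 4.6], 0.58), ([328.3, 200.7, 17.6, 4.3], 0.48)]
stud_tip [([354.6, 208.6, 59.9, 21.1], 0.96), ([429.0, 146.2, 30.7, 58.5], 0.87), ([300.4, 127.8, 62.5, 13.3], 0.83), ([349.1, 294.2, 22.6, 62.0], 0.64)]
slot_mid [([228.7, 229.9, 100.2, 45.2], 0.7)]
round_mid [([227.9, 228.0, 97.4, 46.2], 0.6)]
mug [([233.4, 146.6, 43.1, 34.3], 0.7)]
weight [([351.1, 153.3, 19.2, 18.2], 0.8)]
jar [([133.8, 290.4, 31.7, 27.3], 0.58)]
```

```bash
python3 - <<'E'
import cv2
for n in("side","top"):
    im=cv2.imread(f"pics/{n}0.png")
    c=im[100:370,100:460]
    cv2.imwrite(f"pics/{n}0z.png",cv2.resize(c,None,fx=2.2,fy=2.2,interpolation=cv2.INTER_CUBIC))
E
```

```text
(no output)
```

View pics/side0z.png

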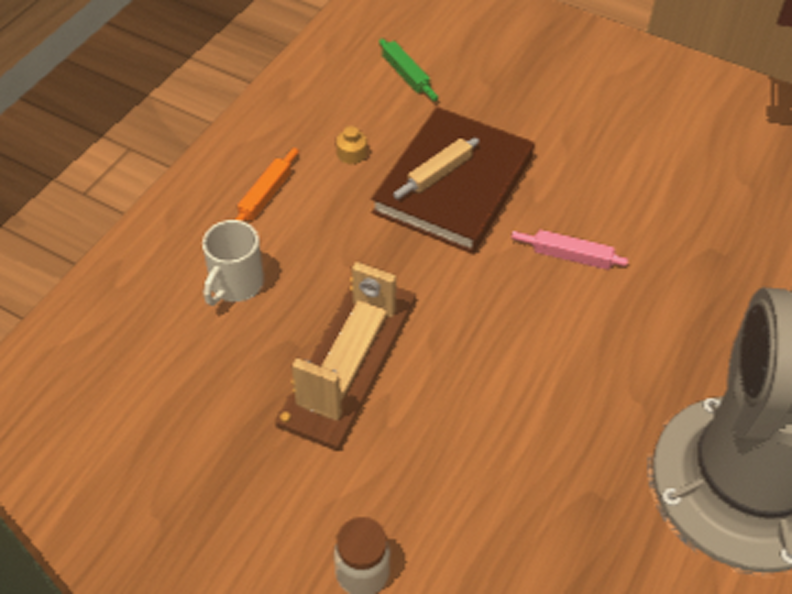

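View pics/top0z.png

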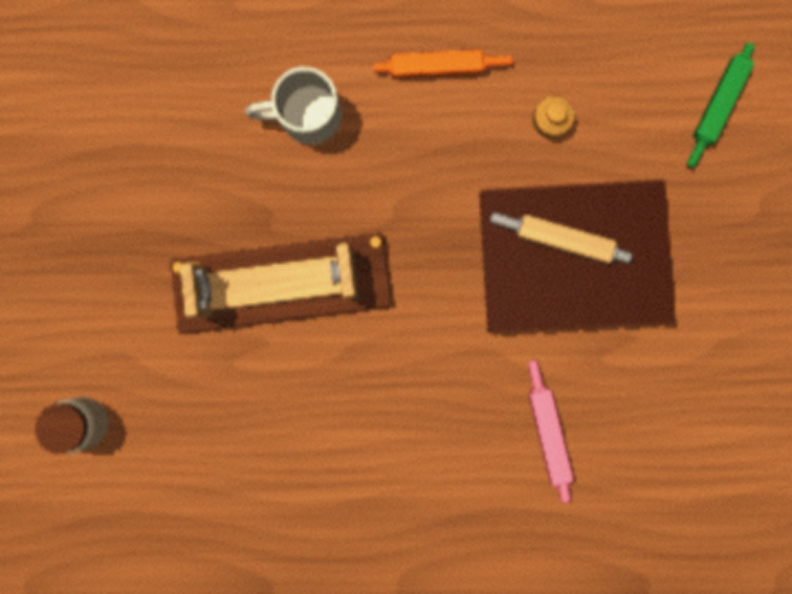

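```bash
python3 - <<'E'
import cv2,numpy as np
a=cv2.imread("pics/side0.png")[205:310,215:300]; b=cv2.imread("pics/top0.png")[195:260,170:290]
cv2.imwrite("pics/sz.png",cv2.resize(a,None,fx=5.6,fy=5.6,interpolation=cv2.INTER_CUBIC))
cv2.imwrite("pics/tz.png",cv2.resize(b,None,fx=6.5,fy=6.5,interpolation=cv2.INTER_CUBIC))
c=cv2.imread("pics/top0.png")[180:240,310:400]
cv2.imwrite("pics/rz.png",cv2.resize(c,None,fx=8,fy=8,interpolation=cv2.INTER_CUBIC))
E
```

```text
(no output)
```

View pics/sz.png

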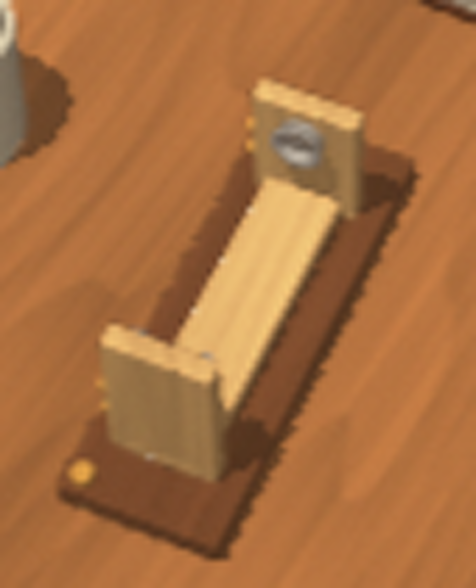

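View pics/tz.png

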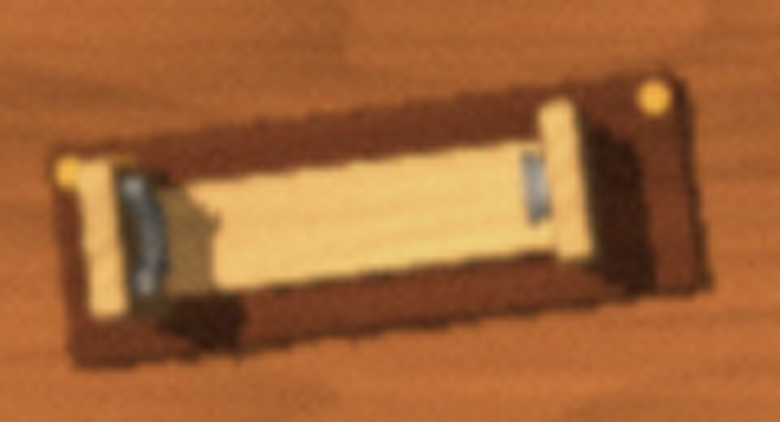

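View pics/rz.png

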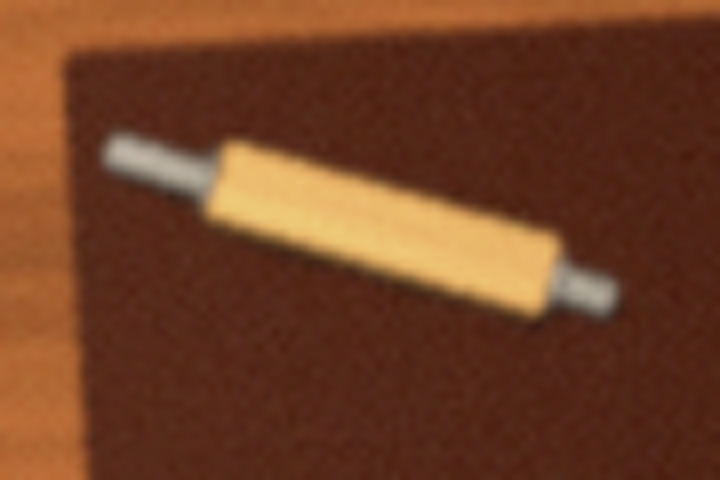

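```bash
cat > h.py <<'E'
import numpy as np
from workcell import ctrl
def bp(c,px,z):
    K,R,t=map(np.array,(c["K"],c["R"],c["t"])); d=R.T@np.linalg.inv(K)@np.array([px[0],px[1],1.]); o=-R.T@t
    return o+d*(z-o[2])/d[2]
def pj(c,X):
    v=np.array(c["R"])@np.array(X)+np.array(c["t"]); p=np.array(c["K"])@v; return p[:2]/p[2]
E
python3 - <<'E'
from h import *
c=ctrl.camera("top")
def z(p,s,o,h): return bp(c,[(p[0]+.5)/s-.5+o[0],(p[1]+.5)/s-.5+o[1]],h)
def show(n,ps,s,o,h): 
    P=np.array([z(p,s,o,h) for p in ps]); print(n,np.round(P[:,:2],1).tolist(),"mean",P.mean(0)[:2].round(1)); return P
r=(8,(310,180)); P=show("bar",[(225,140),(205,215),(560,235),(540,318)],*r,61)
d=P[:2].mean(0)-P[2:].mean(0); print("len",np.linalg.norm(d),"yaw of +y from world y",np.degrees(np.arctan2(-d[0],d[1])))
T=show("tips",[(103,153),(618,292)],*r,50); d=T[0]-T[1]; print(np.linalg.norm(d),np.degrees(np.arctan2(-d[0],d[1])))
s=(6.5,(170,195)); B=show("base",[(55,150),(78,366),(683,78),(708,288)],*s,18)
d=B[:2].mean(0)-B[2:].mean(0); print(np.linalg.norm(d),np.degrees(np.arctan2(-d[0],d[1])))
u=d/np.linalg.norm(d); m=B.mean(0)
for n,ps,h in(("slotcheek",[(78,165),(117,160),(130,312),(92,320)],115),("roundcheek",[(538,105),(575,98),(597,258),(555,262)],100)):
    C=show(n,ps,*s,h); print("along y",((C-m)@u).round(1),(((C-m)@u).mean()).round(1)); v=np.array([u[1],-u[0],0]);print("along x",((C-m)@v).round(1),(((C-m)@v).mean()).round(1))
E
```

```text
bar [[597.2, -193.5], [573.1, -186.5], [565.2, -299.7], [538.7, -292.6]] mean [ 568.6 -243.1]
len 111.24938857173693 yaw of +y from world y -17.389476070787673
tips [[594.7, -155.0], [547.4, -319.8]] mean [ 571.1 -237.4]
171.44131488766632 -16.014251375079382
base [[552.6, 227.3], [464.4, 217.4], [578.7, -30.1], [492.9, -39.3]] mean [522.2  93.8]
258.4738500378528 6.06467918762361
slotcheek [[540.0, 197.1], [541.8, 182.3], [484.2, 177.1], [481.4, 191.5]] mean [511.8 187. ]
along y [100.8  85.9  86.8 101.4] 93.8
along x [ 28.7  28.8 -29.  -30.3] -0.4
roundcheek [[561.8, 23.5], [564.3, 9.2], [502.9, 1.3], [501.6, 17.4]] mean [532.6  12.8]
along y [-74.2 -88.6 -89.9 -73.8] -81.6
along x [ 31.9  32.9 -29.  -28.6] 1.8
```

```bash
cat >> h.py <<'E'
from scipy.spatial.transform import Rotation as Ro
def go(x,y,z,ang):
    o=ctrl.get_obs(); R=Ro.from_rotvec(o["tcp_rot"]).as_matrix(); p=np.array(o["tool_pos"])
    d=R.T@(np.array([x,y,z])-p); cur=np.degrees(np.arctan2(R[1,0],R[0,0]))
    print("t",round(o["time_s"],2),"pos",p.round(1),"ang",cur.round(2),"tilt",np.round(R[:,2],4),"F",np.round(o["contact_force"],2),"w",round(o["width"],1))
    print("move tool",d.round(1),"turn units",round(-(ang-cur)/6,2))
E
python3 -c "
from h import *
go(574.7,-224.4,130,73.4)"
```

```text
t 1.15 pos [ 212.2 -640.8  222.7] ang 18.32 tilt [ 1.e-04 -1.e-04 -1.e+00] F [ 0.32 -0.49  0.37] w 88.1
move tool [ 475.  -281.4   92.7] turn units -9.18
```

apply_moves(
  moves=[
    [33,-20,6],
    [67,-39,13],
    [100,-58,19],
    [133,-78,25],
    [166,-98,31],
  ],
  claw=0.7,
)

```text
invalid input at $.moves[0]: expected 4 numbers
```

apply_moves(
  moves=[
    [33,-20,6],
    [67,-39,13],
    [100,-58,19],
    [133,-78,25],
    [166,-98,31],
  ],
)

```text
invalid input at $.moves[0]: expected 4 numbers
```

apply_moves(
  moves=[
    [33,-20,6,-1.1],
    [67,-39,13,-2.2],
    [100,-58,19,-3.3],
    [143,-85,31,-4.4],
    [143,-85,31,-5.5],
  ],
)

```text
time_s: 1.57
tool_pos: [326.8, -508.7, 190.6]
tcp_rot: [-2.82, -1.379, -0.005]
contact_force: [0.9, 0.4, -0.5]
width: 87.8
```

apply_moves(
  moves=[
    [0,0,0,-1.1],
    [0,0,0,-2.2],
    [0,0,0,-3.3],
    [0,0,0,-3.68],
    [0,0,0,-3.68],
  ],
)

```text
time_s: 1.98
tool_pos: [321.1, -515.2, 191.7]
tcp_rot: [2.518, 1.879, 0.0]
contact_force: [0.5, -0.8, -0.1]
width: 87.7
```

```bash
python3 - <<'E'
from h import *
import cv2
go(574.7,-224.4,38,73.4)
c=ctrl.camera("top"); cv2.imwrite("pics/t1.png",cv2.resize(c["color"][140:290,270:440],None,fx=4.5,fy=4.5,interpolation=cv2.INTER_CUBIC))
E
```

```text
t 1.98 pos [ 321.1 -515.2  191.7] ang 73.47 tilt [ 1.e-04 -0.e+00 -1.e+00] F [ 0.51 -0.84 -0.15] w 87.7
move tool [350.9 160.3 153.7] turn units 0.01
```

View pics/t1.png

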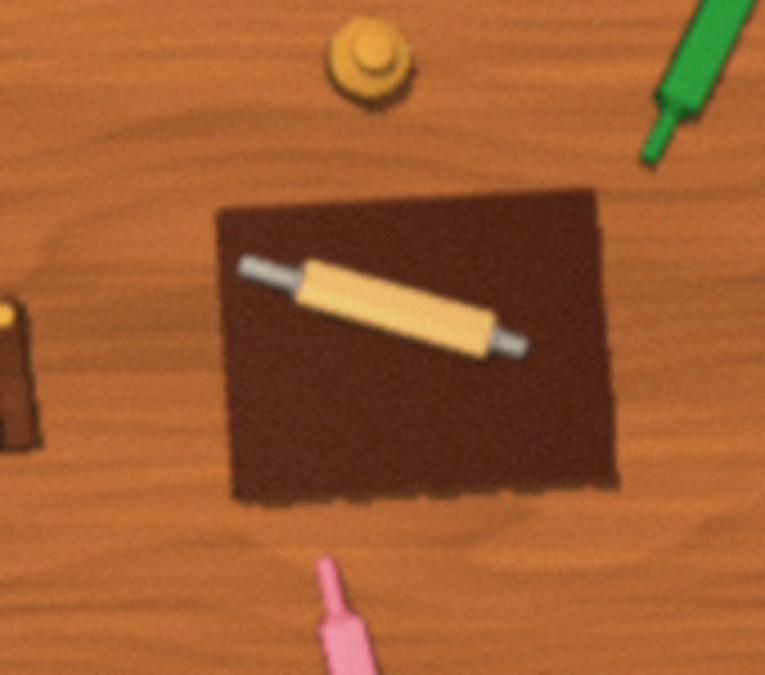

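The roller still lies on the book, with pin tip at (240,265) and stud at (527,345) in the crop. The wooden roller is clear of the others. I'm continuing the approach.

apply_moves(
  moves=[
    [36,16,6,0],
    [71,32,12,0],
    [106,48,18,0],
    [141,64,24,0],
    [176,80,30,0],
  ],
  claw=0.7,
)

```text
time_s: 2.45
tool_pos: [449.2, -368.0, 161.6]
tcp_rot: [2.521, 1.874, 0.0]
contact_force: [0.7, -0.3, 0.1]
width: 61.9
```

apply_moves(
  moves=[
    [36,16,6,0],
    [71,32,12,0],
    [106,48,18,0],
    [141,64,24,0],
    [175,80,30,0],
  ],
)

```text
time_s: 2.87
tool_pos: [576.0, -222.8, 131.5]
tcp_rot: [2.52, 1.875, 0.0]
contact_force: [-0.6, -0.5, 0.4]
width: 61.2
```

apply_moves(
  moves=[
    [0,0,0,0],
    [0,0,0,0],
    [0,0,0,0],
  ],
)

```text
time_s: 3.12
tool_pos: [574.5, -225.0, 131.5]
tcp_rot: [2.52, 1.876, -0.001]
contact_force: [-0.3, -0.2, 0.9]
width: 61.7
```

```bash
python3 - <<'E'
from h import *
import cv2
go(574.7,-224.4,38,73.4)
for n in("top","side"):
    c=ctrl.camera(n); u,v=map(int,pj(c,[570,-240,60])); cv2.imwrite(f"pics/{n}2.png",cv2.resize(c["color"][v-55:v+55,u-70:u+70],None,fx=5,fy=5,interpolation=cv2.INTER_CUBIC))
E
```

```text
t 3.12 pos [ 574.5 -225.   131.5] ang 73.34 tilt [-7.e-04 -6.e-04 -1.e+00] F [-0.29 -0.2   0.89] w 61.7
move tool [ 0.7  0.1 93.5] turn units -0.01
```

View pics/side2.png

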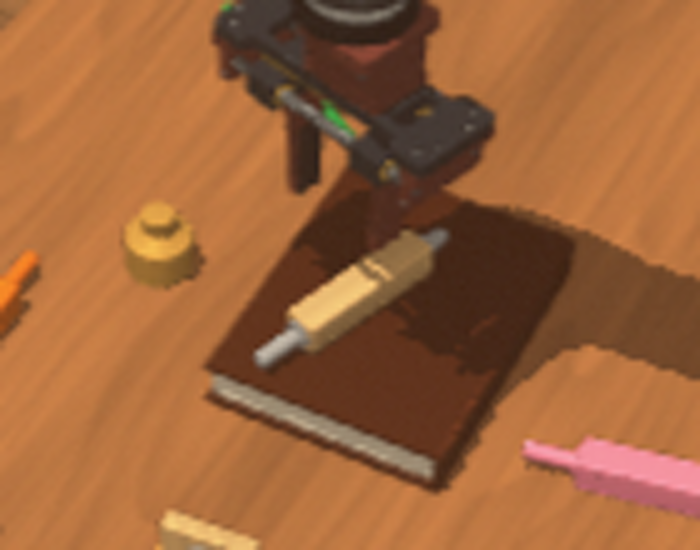

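The open fingers straddle the bar, with the pin end free at about (265,355). I'm descending now.

apply_moves(
  moves=[
    [0,0,30,0],
    [0,0,55,0],
    [0,0,72,0],
    [0,0,82,0],
    [0,0,88,0],
  ],
)

```text
time_s: 3.63
tool_pos: [573.5, -225.8, 42.6]
tcp_rot: [-2.52, -1.874, 0.002]
contact_force: [0.5, -0.9, 0.2]
width: 61.5
```

apply_moves(
  moves=[
    [0,0,2,0],
    [0,0,4,0],
    [0,0,4.5,0],
    [0,0,4.5,0],
  ],
)

```text
time_s: 3.97
tool_pos: [575.4, -224.8, 40.0]
tcp_rot: [2.518, 1.877, 0.001]
contact_force: [0.1, 0.7, -0.5]
width: 61.7
```

apply_moves(
  moves=[
    [0,0,0,0],
    [0,0,0,0],
    [0,0,0,0],
    [0,0,0,0],
    [0,0,0,0],
  ],
  claw=0,
  force=10,
)

```text
time_s: 4.38
tool_pos: [574.9, -224.5, 39.3]
tcp_rot: [2.519, 1.878, 0.0]
contact_force: [0.4, 0.2, 0.6]
width: 31.6
```

apply_moves(
  moves=[
    [0,0,0,0],
    [0,0,0,0],
    [0,0,0,0],
    [0,0,0,0],
    [0,0,0,0],
  ],
  force=55,
)

```text
time_s: 4.8
tool_pos: [574.4, -224.3, 39.2]
tcp_rot: [-2.518, -1.877, 0.001]
contact_force: [-2.6, 1.7, 3.7]
width: 25.7
```

```bash
python3 - <<'E'
from h import *
import cv2
go(574.7,-224.4,38,73.4)
E
```

```text
t 4.8 pos [ 574.4 -224.3   39.2] ang 73.4 tilt [-8.e-04  2.e-04 -1.e+00] F [-2.59  1.72  3.74] w 25.7
move tool [0.  0.3 1.2] turn units 0.0
```

apply_moves(
  moves=[
    [0,0,-10,0],
    [0,0,-30,0],
    [0,0,-65,0],
    [0,0,-105,0],
    [0,0,-140,0],
  ],
)

```text
time_s: 5.22
tool_pos: [575.1, -224.5, 181.5]
tcp_rot: [2.518, 1.877, 0.001]
contact_force: [1.3, -0.5, -2.2]
width: 25.0
```

apply_moves(
  moves=[
    [0,0,0,0],
    [0,0,0,0],
  ],
)

```text
time_s: 5.38
tool_pos: [576.6, -225.0, 182.0]
tcp_rot: [2.515, 1.874, 0.005]
contact_force: [0.2, 0.2, -3.1]
width: 25.4
```

```bash
python3 - <<'E'
from h import *
import cv2
from scipy.optimize import least_squares
go(574.7,-224.4,38,73.4)
T=ctrl.camera("top"); S=ctrl.camera("side")
def px(p,s,o): return np.array([(p[0]+.5)/s-.5+o[0],(p[1]+.5)/s-.5+o[1]])
tz=(6.5,(170,195)); sz=(5.6,(215,205))
obs=[(T,px(p,*tz),q,k) for p,q,k in [((55,150),(45,130,18),0),((78,366),(-45,130,18),0),((683,78),(45,-130,18),0),((708,288),(-45,-130,18),0),
 ((78,165),(30,95,115),1),((117,160),(30,81,115),1),((130,312),(-30,81,115),1),((92,320),(-30,95,115),1),
 ((538,105),(30,-81,100),1),((575,98),(30,-95,100),1),((597,258),(-30,-95,100),1),((555,262),(-30,-81,100),1)]]
obs+=[(S,px(p,*sz),q,k) for p,q,k in [((58,488),(45,130,18),0),((218,548),(-45,130,18),0),((415,165),(-45,-130,18),0),
 ((100,343),(30,95,115),1),((213,380),(-30,95,115),1),((220,362),(-30,81,115),1),((108,325),(30,81,115),1),
 ((255,98),(30,-81,100),1),((358,130),(-30,-81,100),1),((363,113),(-30,-95,100),1),((262,80),(30,-95,100),1)]]
def W(p,q,k):
    a=p[2]; y=q[1]+k*p[3]; return np.array([p[0]+q[0]*np.cos(a)-y*np.sin(a),p[1]+q[0]*np.sin(a)+y*np.cos(a),q[2]])
def f(p,o): return np.concatenate([pj(c,W(p,q,k))-u for c,u,q,k in o])
for o in(obs,obs[:12],obs[12:]):
    r=least_squares(f,[522,94,.11,6],args=(o,),loss="soft_l1",x_scale=[1,1,.01,1]); p=r.x
    print(p[:2].round(1),np.degrees(p[2]).round(2),p[3].round(2),"rms px",np.sqrt((r.fun**2).mean()).round(2)); print(r.fun.reshape(-1,2).round(1).tolist())
    print("slot",W(p,(0,81,80),1).round(1),"round",W(p,(0,-81,80),1).round(1))
for n,c in(("top",T),("side",S)):
    u,v=map(int,pj(c,[574,-230,190])); cv2.imwrite(f"pics/{n}3.png",cv2.resize(c["color"][v-50:v+60,u-70:u+70],None,fx=5,fy=5,interpolation=cv2.INTER_CUBIC))
E
```

```text
t 5.38 pos [ 576.6 -225.   182. ] ang 73.39 tilt [ 0.0056 -0.0019 -1.    ] F [ 0.21  0.22 -3.1 ] w 25.4
move tool [ 1.00e-01 -2.90e+00  1.44e+02] turn units -0.0
[522.5  95.2] 6.54 5.35 rms px 0.59
[[-0.8, 0.1], [-0.7, 0.5], [-0.5, -1.2], [-0.1, 0.1], [-0.5, -0.3], [-0.8, -0.3], [-0.2, 0.5], [0.0, 0.0], [0.0, 0.3], [-0.1, 0.7], [-0.6, -0.0], [0.3, 0.1], [-0.2, -1.2], [0.2, -0.5], [0.8, -1.4], [-0.4, -0.4], [-0.3, 0.7], [0.7, -0.3], [0.5, -1.2], [-0.6, -0.7], [-0.2, 0.2], [0.8, -0.3], [0.1, -1.0]]
slot [512.7 181.   80. ] round [531.2  20.   80. ]
[522.8  93.8] 6.46 6.12 rms px 0.42
[[-0.3, -0.1], [-0.2, 0.4], [0.1, -1.3], [0.4, 0.1], [-0.2, -0.5], [-0.6, -0.4], [0.0, 0.4], [0.2, -0.1], [0.3, 0.3], [0.1, 0.7], [-0.3, -0.0], [0.5, 0.1]]
slot [513.  180.4  80. ] round [531.2  19.4  80. ]
[521.8  98.4] 6.76 3.28 rms px 0.52
[[-0.5, -0.1], [0.0, 0.6], [0.4, -0.7], [-0.3, 0.1], [-0.2, 1.1], [0.7, 0.2], [0.5, -0.7], [-0.8, -0.4], [-0.3, 0.5], [0.7, -0.0], [-0.1, -0.6]]
slot [511.9 182.1  80. ] round [530.9  21.3  80. ]
```

View pics/side3.png

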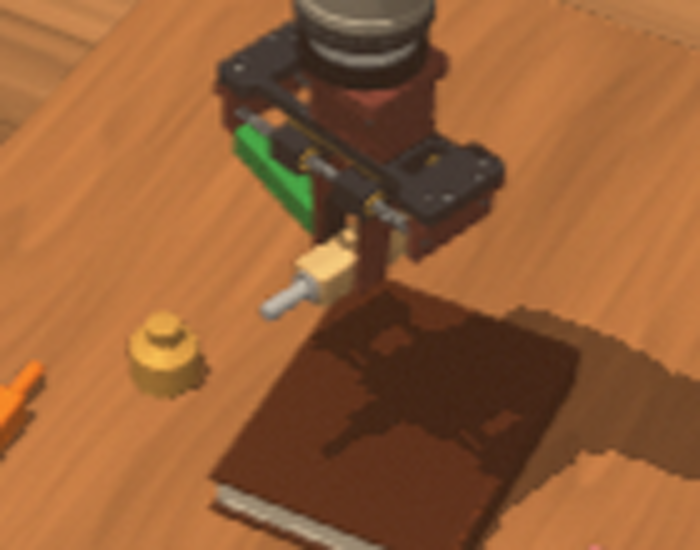

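```bash
python3 - <<'E'
from h import *
import cv2
go(574.7,-224.4,182,73.4)
for n in("top","side"):
    c=ctrl.camera(n); P=pj(c,[597.2,-156,190.8]); u,v=map(int,P); print(n,P,u-20,v-15)
    cv2.imwrite(f"pics/{n}4.png",cv2.resize(c["color"][v-15:v+25,u-20:u+40],None,fx=12,fy=12,interpolation=cv2.INTER_CUBIC))
E
```

```text
t 5.48 pos [ 574.1 -224.5  178.4] ang 73.39 tilt [-1.2e-03  2.0e-04 -1.0e+00] F [-0.54 -0.21 -1.99] w 25.7
move tool [ 0.2  0.5 -3.6] turn units -0.0
top [326.93201154 191.26975568] 306 176
side [279.48916251 157.18258724] 259 142
```

View pics/side4.png

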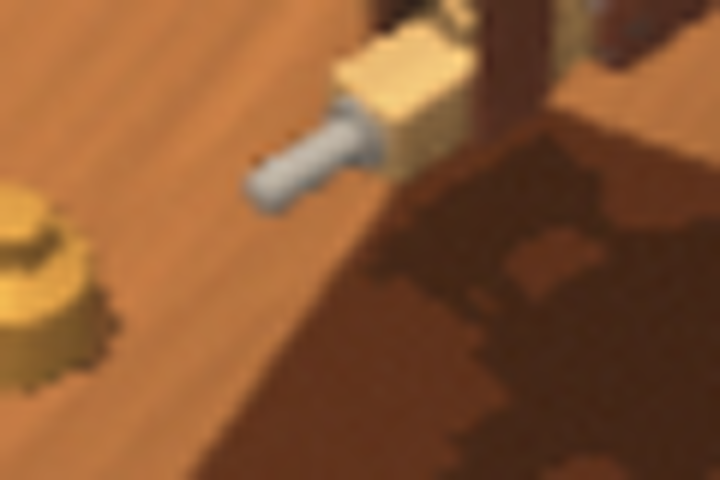

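View pics/top4.png

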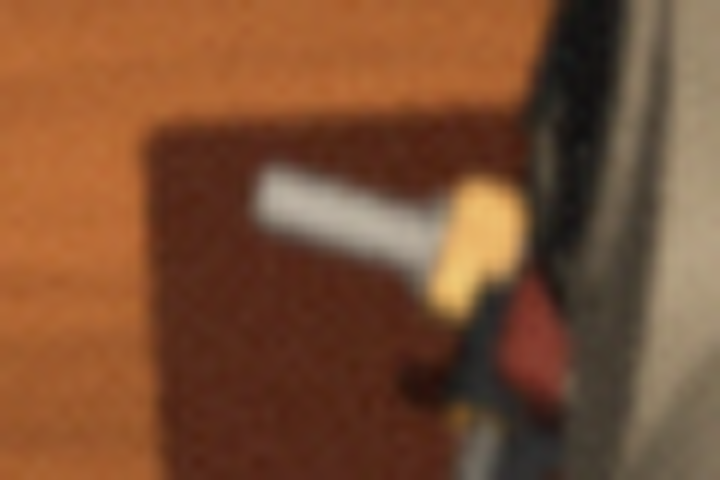

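```bash
python3 - <<'E'
from h import *
from scipy.optimize import least_squares
T=ctrl.camera("top"); S=ctrl.camera("side")
r=least_squares(lambda X: np.r_[pj(T,X)-[327.2,192.0],pj(S,X)-[280.4,157.4]],[595,-155,187]); print("tip",r.x.round(1),r.fun.round(2))
go(521.6,103.5,170,96.54)
E
```

```text
tip [ 595.2 -156.8  190.3] [ 0.07  0.15 -0.21 -0.03]
t 5.68 pos [ 573.9 -224.2  177.5] ang 73.41 tilt [-0.0028  0.0011 -1.    ] F [ 0.05  0.07 -0.98] w 25.5
move tool [ 299.1 -143.7    7.9] turn units -3.86
```

apply_moves(
  moves=[
    [25,-12,0,-0.3],
    [60,-29,0,-0.9],
    [95,-46,0,-1.5],
    [130,-62,0,-2.1],
    [160,-77,0,-2.5],
  ],
)

```text
time_s: 6.1
tool_pos: [545.8, -46.4, 178.4]
tcp_rot: [-2.246, -2.194, 0.0]
contact_force: [0.6, 0.3, -1.5]
width: 26.0
```

```bash
python3 - <<'E'
from h import *
go(521.6,103.5,170,96.54)
E
```

```text
t 6.1 pos [545.8 -46.4 178.4] ang 88.66 tilt [-1.3e-03  9.0e-04 -1.0e+00] F [ 0.63  0.31 -1.52] w 26.0
move tool [149.3 -27.7   8.5] turn units -1.31
```

apply_moves(
  moves=[
    [35,-6,2,-0.3],
    [70,-12,4,-0.7],
    [105,-20,6,-1.1],
    [135,-25,8,-1.31],
    [149,-27.7,8,-1.31],
  ],
)

```text
time_s: 6.52
tool_pos: [521.5, 105.5, 170.4]
tcp_rot: [-2.087, -2.345, -0.001]
contact_force: [0.4, 0.9, -1.9]
width: 25.3
```

apply_moves(
  moves=[
    [0,0,0,0],
    [0,0,0,0],
    [0,0,0,0],
  ],
)

```text
time_s: 6.77
tool_pos: [523.2, 99.1, 170.6]
tcp_rot: [-2.098, -2.338, 0.002]
contact_force: [0.6, -0.4, -2.3]
width: 25.6
```

```bash
python3 - <<'E'
from h import *
import cv2
go(521.6,103.5,110,96.54)
for n in("top","side"):
    c=ctrl.camera(n); u,v=map(int,pj(c,[520,110,120])); print(n,u-60,v-50)
    cv2.imwrite(f"pics/{n}5.png",cv2.resize(c["color"][v-50:v+50,u-60:u+60],None,fx=6,fy=6,interpolation=cv2.INTER_CUBIC))
E
```

```text
t 6.77 pos [523.2  99.1 170.6] ang 96.18 tilt [-9.e-04 -9.e-04 -1.e+00] F [ 0.56 -0.38 -2.26] w 25.6
move tool [ 4.6 -1.1 60.6] turn units -0.06
top 156 177
side 195 194
```

View pics/side5.png

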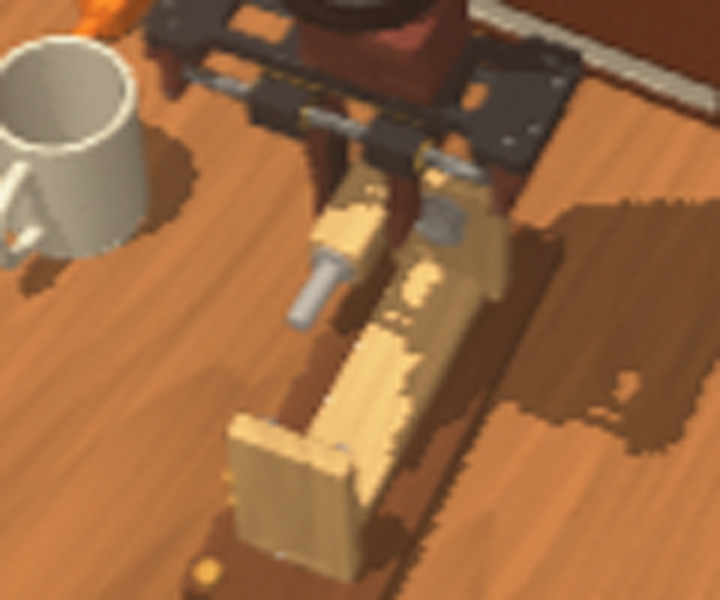

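View pics/top5.png

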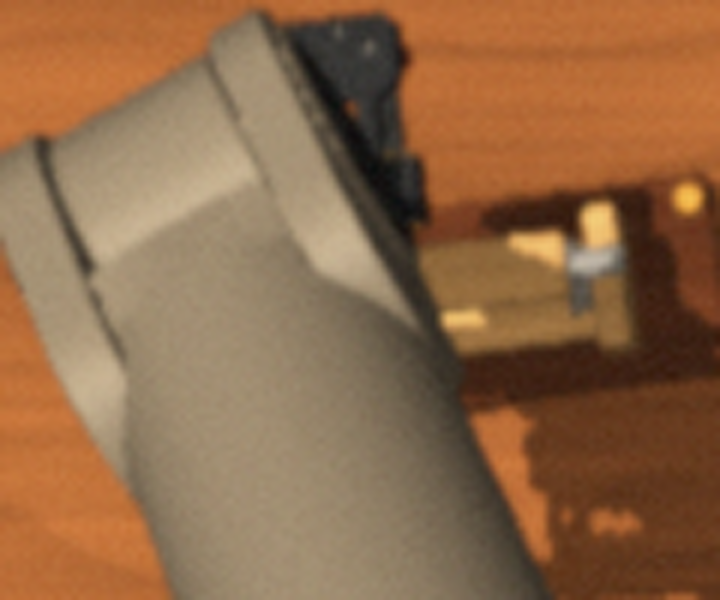

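```bash
python3 - <<'E'
from h import *
from scipy.optimize import least_squares
T=ctrl.camera("top");S=ctrl.camera("side")
go(521.6,103.5,110,96.54)
print("mug",bp(T,[240,145],45), "stud tip top", bp(T,[259.6,220.7],179.5),bp(T,[259.6,220.7],176))
# pin tip centre: side crop (300,313)
p=np.array([(300+.5)/6-.5+195,(313+.5)/6-.5+194])
print("pin tip side ray at z", [(z,bp(S,p,z).round(1)[:2].tolist()) for z in (174,177,180,183)])
E
```

```text
t 6.97 pos [523.5  99.1 171. ] ang 96.13 tilt [-2.e-04 -5.e-04 -1.e+00] F [ 0.49 -0.71 -2.17] w 25.8
move tool [ 4.6 -1.4 61. ] turn units -0.07
mug [740.41366123  58.72254668  45.        ] stud tip top [531.76802409   1.03505243 179.5       ] [531.98277837   1.23454435 176.        ]
pin tip side ray at z [(174, [522.1, 160.5]), (177, [520.8, 162.2]), (180, [519.6, 163.9]), (183, [518.4, 165.6])]
```

```bash
python3 - <<'E'
from h import *
import cv2
S=ctrl.camera("side"); o=ctrl.get_obs(); p=np.array(o["tool_pos"]); R=Ro.from_rotvec(o["tcp_rot"]).as_matrix(); a=np.arctan2(R[1,0],R[0,0])
u=np.array([np.cos(a),np.sin(a),0]); x=np.array([u[1],-u[0],0]); zz=np.array([0,0,1.])
im=S["color"][200:265,225:275]; k=9; outs=[]
for t in (0,3,6):
    im2=cv2.resize(im,None,fx=k,fy=k,interpolation=cv2.INTER_CUBIC)
    c,s=np.cos(np.radians(t)),np.sin(np.radians(t)); U=u*c+zz*s; Z=zz*c-u*s
    piv=p+np.array([0,0,18.7]) ; ctr=p+[0,0,8.8]; ctr=piv+(-9.9)*Z
    def L(A,B,col):
        q=[tuple(int(round((v+.5)*k-.5)) for v in (pj(S,P)-[225,200])) for P in(A,B)]; cv2.line(im2,q[0],q[1],col,1)
    e=ctr+36*U
    cs=[e+13*i*x+13*j*Z for i,j in((1,1),(-1,1),(-1,-1),(1,-1))]
    for i in range(4): L(cs[i],cs[(i+1)%4],(0,255,0)); L(cs[i],cs[i]-50*U,(0,255,0))
    for i in(1,-1): L(e+6*i*x,e+36*U+6*i*x,(255,0,0)); L(e+6*i*Z,e+36*U+6*i*Z,(255,0,255))
    outs.append(im2[:, 0:450][:, :])
W=np.hstack(outs); print(W.shape); cv2.imwrite("pics/tilt.png",cv2.resize(W,(1350*6//10+0,585*6//10),interpolation=cv2.INTER_AREA)[:, :800])
E
```

```text
(585, 1350, 3)
```

View pics/tilt.png

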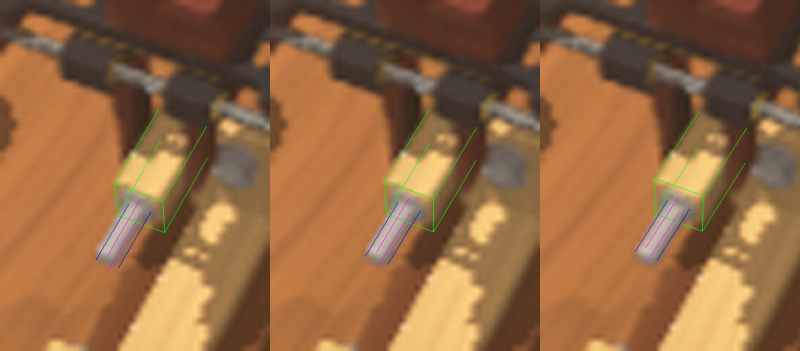

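```bash
python3 - <<'E'
from h import *
import cv2
S=ctrl.camera("side"); o=ctrl.get_obs(); p=np.array(o["tool_pos"]); R=Ro.from_rotvec(o["tcp_rot"]).as_matrix(); a=np.arctan2(R[1,0],R[0,0])
u=np.array([np.cos(a),np.sin(a),0]); x=np.array([u[1],-u[0],0]); zz=np.array([0,0,1.])
im=S["color"][220:255,233:265]; k=12; outs=[]
for t in (0,6):
    im2=cv2.resize(im,None,fx=k,fy=k,interpolation=cv2.INTER_CUBIC); raw=im2.copy()
    c,s=np.cos(np.radians(t)),np.sin(np.radians(t)); U=u*c+zz*s; Z=zz*c-u*s
    ctr=p+np.array([0,0,18.7])-9.9*Z
    def L(A,B,col):
        q=[tuple(int(round((v+.5)*k-.5)) for v in (pj(S,P)-[233,220])) for P in(A,B)]; cv2.line(im2,q[0],q[1],col,1)
    e=ctr+36*U
    cs=[e+13*i*x+13*j*Z for i,j in((1,1),(-1,1),(-1,-1),(1,-1))]
    for i in range(4): L(cs[i],cs[(i+1)%4],(0,255,0)); L(cs[i],cs[i]-50*U,(0,255,0))
    for i in(1,-1): L(e+6*i*x,e+36*U+6*i*x,(255,0,0)); L(e+6*i*Z,e+36*U+6*i*Z,(255,0,255))
    if t==0: outs.append(raw)
    outs.append(im2)
    print(t,"tip",pj(S,e+36*U),"root",pj(S,e))
W=np.hstack(outs)[:, :]; print(W.shape); cv2.imwrite("pics/tilt2.png",cv2.resize(W,(800,int(W.shape[0]*800/W.shape[1]))))
g=ctrl.outline_of("pin_tip","side"); print([(d["rect"],d["conf"]) for d in g])
E
```

```text
0 tip [244.37097003 248.40377316] root [250.37133049 238.11886236]
6 tip [244.1343464  246.92300954] root [250.18427096 237.5070257 ]
(420, 1152, 3)
[([248.2, 242.6, 11.9, 12.1], 0.46)]
```

View pics/tilt2.png

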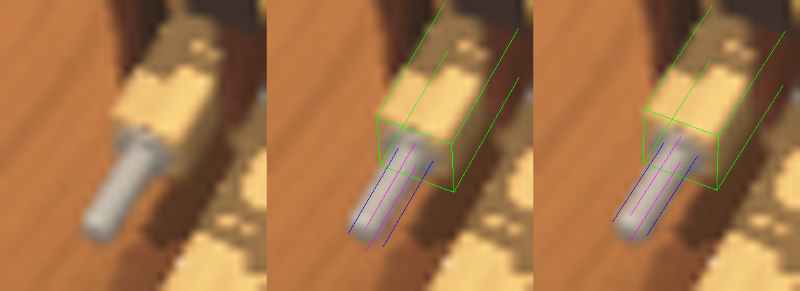

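```bash
python3 - <<'E'
from h import *
import cv2
S=ctrl.camera("side"); im=S["color"]; hsv=cv2.cvtColor(im,cv2.COLOR_BGR2HSV)
x0,y0,x1,y1=238,232,258,256
h=hsv[y0:y1,x0:x1]; m=(h[...,1]<75)&(h[...,2]>70)
for r in m: print("".join("#" if v else "." for v in r))
ys,xs=np.nonzero(m); w=np.ones(len(xs))
P=np.c_[xs+x0,ys+y0].astype(float); c=P.mean(0); _,s,V=np.linalg.svd(P-c); print(c,V[0],V[0][0]/V[0][1],s)
o=ctrl.get_obs(); p=np.array(o["tool_pos"]); R=Ro.from_rotvec(o["tcp_rot"]).as_matrix(); a=np.arctan2(R[1,0],R[0,0]); u=np.array([np.cos(a),np.sin(a),0]); zz=np.array([0,0,1.])
for t in(-3,0,3,6,9):
    U=u*np.cos(np.radians(t))+zz*np.sin(np.radians(t)); e=p+[0,0,8.8]+36*U; d=pj(S,e+36*U)-pj(S,e); print(t,d[0]/d[1])
E
```

```text
....................
....................
....................
....................
.........####.......
.........#####......
.........######.....
.........######.....
.........######.....
........#####.......
.......#####........
.......####.........
......#####.........
......####..........
.....#####..........
.....####...........
......##............
....................
....................
....................
....................
....................
....................
....................
[247.45901639 241.50819672] [-0.50097292  0.86546296] -0.5788496417375758 [30.90181747 10.93028453]
-3 -0.5566106483716888
0 -0.5823737356975041
3 -0.6104558704098091
6 -0.6413622180798261
9 -0.6757396767464368
```

Roller level within measurement, hanging above the stand; stud is over the round cheek, pin short of the slot cheek. I'm lowering now to just above the round cheek.

apply_moves(
  moves=[
    [2,-0.5,10,-0.07],
    [4,-1,25,-0.07],
    [4.3,-1.2,40,-0.07],
    [4.3,-1.2,50,-0.07],
    [4.3,-1.2,55,-0.07],
  ],
)

```text
time_s: 7.58
tool_pos: [520.5, 104.5, 114.3]
tcp_rot: [-2.087, -2.346, 0.003]
contact_force: [-0.5, -0.7, -1.1]
width: 25.5
```

apply_moves(
  moves=[
    [0,0,4,0],
    [0,0,8,0],
    [0,0,11,0],
    [0,0,13,0],
    [0,0,13,0],
  ],
)

```text
time_s: 8.0
tool_pos: [521.6, 104.7, 103.1]
tcp_rot: [2.088, 2.347, -0.0]
contact_force: [0.6, 0.2, -1.8]
width: 25.7
```

```bash
python3 - <<'E'
from h import *
import cv2
go(521.6,103.5,100,96.54)
for n in("side","top"):
    c=ctrl.camera(n); u,v=map(int,pj(c,[520,110,100])); print(n,u-50,v-42)
    cv2.imwrite(f"pics/{n}6.png",cv2.resize(c["color"][v-42:v+42,u-50:u+50],None,fx=7,fy=7,interpolation=cv2.INTER_CUBIC))
go(521.6,103.5,100,96.54)
E
```

```text
t 8.0 pos [521.6 104.7 103.1] ang 96.68 tilt [ 0. -0. -1.] F [ 0.57  0.24 -1.77] w 25.7
move tool [-1.2 -0.1  3.1] turn units 0.02
side 206 206
top 167 185
t 8.1 pos [521.8 104.7 103.4] ang 96.68 tilt [ 5.e-04  0.e+00 -1.e+00] F [-0.22  0.68 -2.3 ] w 25.6
move tool [-1.2 -0.3  3.4] turn units 0.02
```

View pics/side6.png

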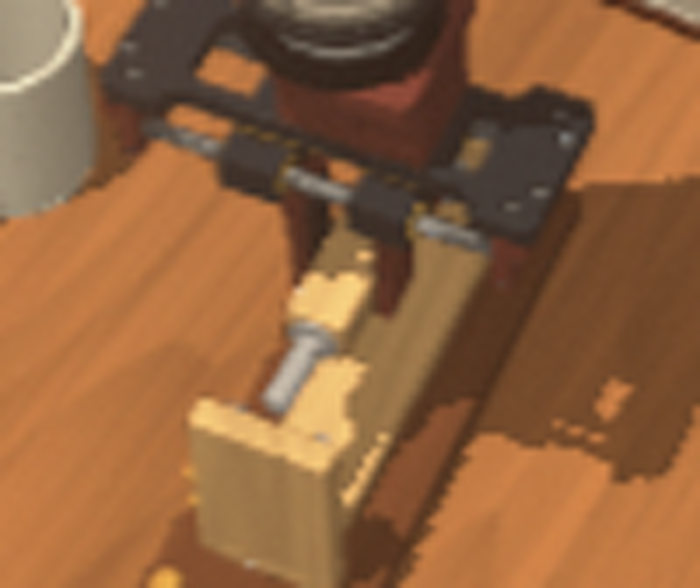

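View pics/top6.png

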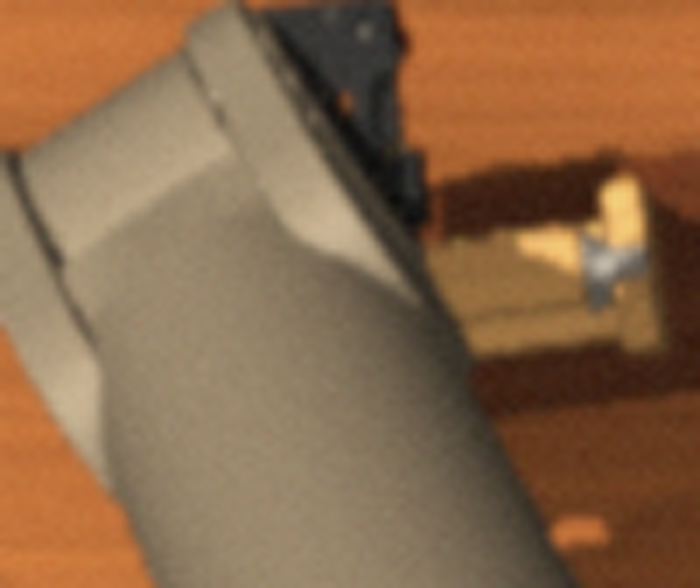

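```bash
python3 - <<'E'
from h import *
import cv2
c=ctrl.camera("top"); a=c["color"][205:240,240:270]
cv2.imwrite("pics/st.png",cv2.resize(a,None,fx=18,fy=17,interpolation=cv2.INTER_CUBIC))
p=np.array(ctrl.get_obs()["tool_pos"]); u=np.array([-.1163,.9932,0]); s0=p+[0,0,8.8]-98*u
for n,X in(("stud tip",s0),("stud root",s0+22*u),("slotcheek",0),("round rim",np.array([531.2,20,80])+10*np.array([-.1139,.9935,0])),("cheek top c",np.array([531.2,20,100])-7*np.array([-.1139,.9935,0]))):
    if n!="slotcheek": q=pj(c,X); print(n,X.round(1),q.round(2),"zoom",((q[0]-240+.5)*18,(q[1]-205+.5)*17))
E
```

```text
stud tip [533.2   7.4 112.3] [258.56 221.79] zoom (np.float64(343.09558479153657), np.float64(293.96956956435577))
stud root [530.7  29.3 112.3] [249.7  222.94] zoom (np.float64(183.67176101142132), np.float64(313.5614272797922))
round rim [530.1  29.9  80. ] [250.44 223.91] zoom (np.float64(196.91357538682928), np.float64(329.91642918489606))
cheek top c [532.  13. 100.] [256.61 222.61] zoom (np.float64(307.9865057953267), np.float64(307.79881655910447))
```

View pics/st.png

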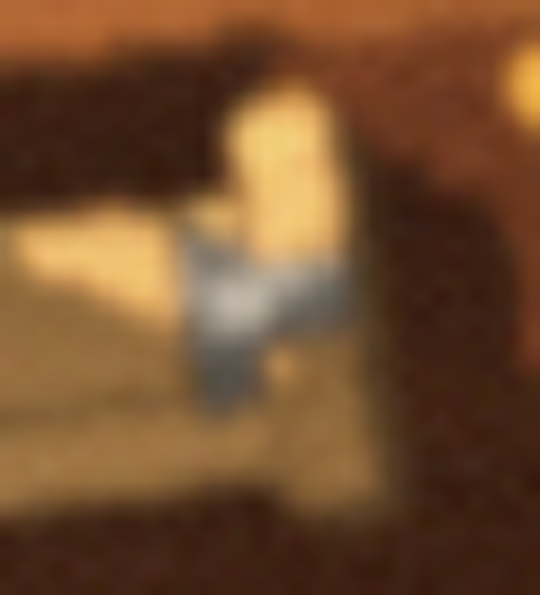

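Model and picture agree: stud tip sits over the round cheek at (345,295) in the crop, in line with the cup. I'm lowering 3 mm, then feeling forward.

apply_moves(
  moves=[
    [0,0,1,0],
    [0,0,2,0],
    [0,0,3,0],
    [0,0,3,0],
    [0,0,3,0],
  ],
)

```text
time_s: 8.57
tool_pos: [521.5, 104.7, 100.1]
tcp_rot: [-2.088, -2.347, 0.0]
contact_force: [-0.2, -0.0, -1.6]
width: 26.0
```

apply_moves(
  moves=[
    [0.5,0,0,0],
    [1,0,0,0],
    [1.5,0,0,0],
    [2,0,0,0],
    [2,0,0,0],
  ],
)

```text
time_s: 8.98
tool_pos: [521.3, 106.9, 100.2]
tcp_rot: [2.088, 2.347, 0.0]
contact_force: [-0.4, -0.0, -2.5]
width: 25.8
```

apply_moves(
  moves=[
    [0.5,0,0,0],
    [1,0,0,0],
    [1,0,0,0],
    [1,0,0,0],
    [1,0,0,0],
  ],
)

```text
time_s: 9.4
tool_pos: [521.2, 107.7, 100.2]
tcp_rot: [2.088, 2.347, 0.0]
contact_force: [0.9, 0.4, -2.7]
width: 25.5
```

apply_moves(
  moves=[
    [0.5,0,0,0],
    [1,0,0,0],
    [1,0,0,0],
    [1,0,0,0],
    [1,0,0,0],
  ],
)

```text
time_s: 9.82
tool_pos: [521.1, 108.7, 100.1]
tcp_rot: [2.088, 2.347, -0.0]
contact_force: [0.8, 0.4, -2.2]
width: 25.7
```

apply_moves(
  moves=[
    [0.5,0,0,0],
    [1,0,0,0],
    [1,0,0,0],
    [1,0,0,0],
    [1,0,0,0],
  ],
)

```text
time_s: 10.23
tool_pos: [521.0, 109.7, 100.1]
tcp_rot: [2.088, 2.347, -0.0]
contact_force: [0.1, 0.7, -2.4]
width: 25.8
```

apply_moves(
  moves=[
    [0.5,0,0,0],
    [1,0,0,0],
    [1,0,0,0],
    [1,0,0,0],
    [1,0,0,0],
  ],
)

```text
time_s: 10.65
tool_pos: [520.9, 110.7, 100.2]
tcp_rot: [2.088, 2.347, 0.0]
contact_force: [-0.1, -0.2, -2.3]
width: 25.9
```

apply_moves(
  moves=[
    [0.5,0,0,0],
    [1,0,0,0],
    [1,0,0,0],
    [1,0,0,0],
    [1,0,0,0],
  ],
)

```text
time_s: 11.07
tool_pos: [520.8, 111.3, 100.1]
tcp_rot: [2.088, 2.347, -0.001]
contact_force: [0.6, -2.4, -1.6]
width: 26.0
```

apply_moves(
  moves=[
    [0.5,0,0,0],
    [1,0,0,0],
    [1,0,0,0],
    [1,0,0,0],
    [1,0,0,0],
  ],
)

```text
time_s: 11.48
tool_pos: [520.6, 112.5, 100.1]
tcp_rot: [2.088, 2.347, -0.0]
contact_force: [-0.0, -3.9, -3.1]
width: 26.0
```

apply_moves(
  moves=[
    [0.5,0,0,0],
    [1,0,0,0],
    [1,0,0,0],
    [1,0,0,0],
    [1,0,0,0],
  ],
)

```text
time_s: 11.9
tool_pos: [520.6, 113.5, 100.2]
tcp_rot: [2.088, 2.347, -0.0]
contact_force: [0.4, -3.0, -1.3]
width: 25.6
```

apply_moves(
  moves=[
    [0.5,0,0,0],
    [1,0,0,0],
    [1,0,0,0],
    [1,0,0,0],
    [1,0,0,0],
  ],
)

```text
time_s: 12.32
tool_pos: [520.4, 114.5, 100.2]
tcp_rot: [2.088, 2.347, -0.0]
contact_force: [0.4, -5.0, -1.9]
width: 25.2
```

Contact was felt at TCP y ≈ 111.0, and the force is following the 0.7 N/mm spring rate. I'm pushing on.

apply_moves(
  moves=[
    [0.7,0,0,0],
    [1.4,0,0,0],
    [2.1,0,0,0],
    [3,0,0,0],
    [3,0,0,0],
  ],
)

```text
time_s: 12.73
tool_pos: [520.1, 117.1, 100.1]
tcp_rot: [2.088, 2.346, -0.001]
contact_force: [1.2, -6.0, -1.8]
width: 25.4
```

apply_moves(
  moves=[
    [0.7,0,0,0],
    [1.4,0,0,0],
    [2.1,0,0,0],
    [3,0,0,0],
    [3,0,0,0],
  ],
)

```text
time_s: 13.15
tool_pos: [519.8, 119.4, 100.1]
tcp_rot: [2.089, 2.346, -0.002]
contact_force: [-0.1, -7.7, -0.6]
width: 26.0
```

apply_moves(
  moves=[
    [0,0,1,0],
    [0,0,2,0],
    [0,0,3,0],
    [0,0,3,0],
    [0,0,3,0],
  ],
)

```text
time_s: 13.57
tool_pos: [520.2, 119.5, 97.6]
tcp_rot: [2.088, 2.345, -0.001]
contact_force: [0.7, -8.3, 3.1]
width: 25.6
```

```bash
python3 - <<'E'
from h import *
import cv2
go(521.6,103.5,100,96.54); print(ctrl.get_obs()["wrist_torque"])
for n in("side","top"):
    c=ctrl.camera(n); u,v=map(int,pj(c,[520,110,100])); print(n,u-50,v-42)
    cv2.imwrite(f"pics/{n}7.png",cv2.resize(c["color"][v-42:v+42,u-50:u+50],None,fx=7,fy=7,interpolation=cv2.INTER_CUBIC))
E
```

```text
t 13.57 pos [520.2 119.5  97.6] ang 96.62 tilt [ 6.0e-04 -1.5e-03 -1.0e+00] F [ 0.71 -8.25  3.06] w 25.6
move tool [-16.   -0.4  -2.4] turn units 0.01
[-1.54957107 -0.24658941 -0.03424508]
side 206 206
top 167 185
```

View pics/side7.png

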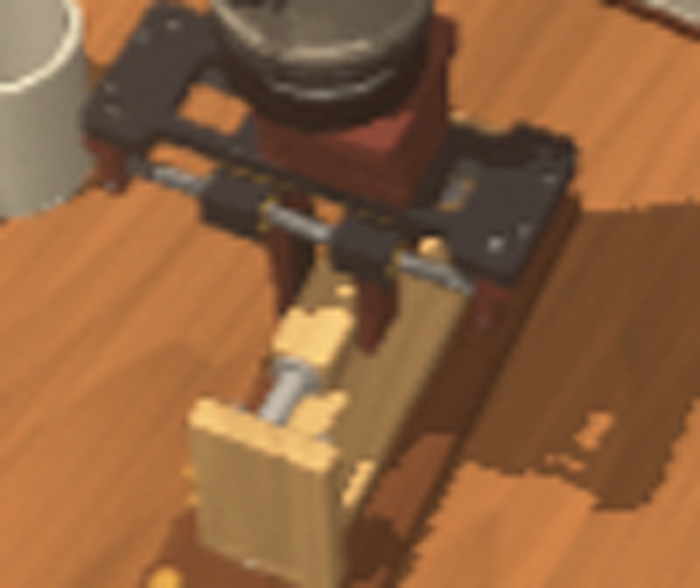

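View pics/top7.png

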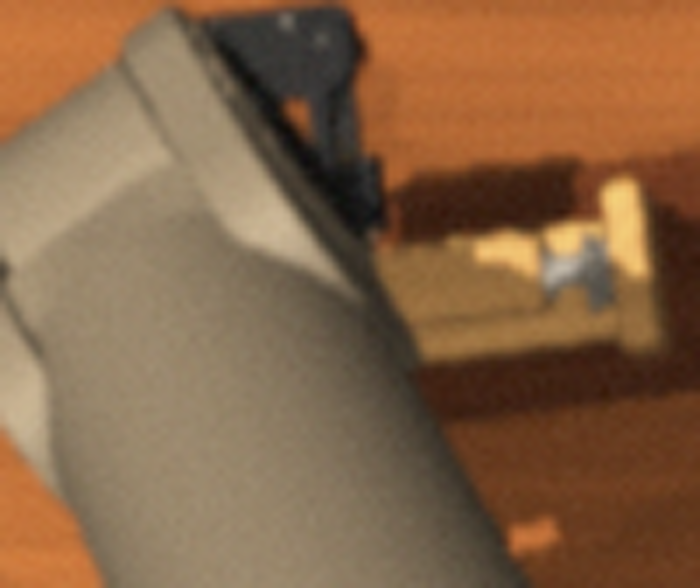

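apply_moves(
  moves=[
    [0.7,0,0,0],
    [1.4,0,0,0],
    [2.1,0,0,0],
    [3,0,0,0],
    [3,0,0,0],
  ],
  force=60,
)

```text
time_s: 14.08
tool_pos: [519.9, 121.9, 97.6]
tcp_rot: [2.088, 2.344, -0.002]
contact_force: [1.6, -9.7, 2.2]
width: 25.8
```

```bash
python3 - <<'E'
from h import *
o=ctrl.get_obs(); print(o["tool_pos"],o["contact_force"],o["wrist_torque"])
E
```

```text
[519.89090984 121.93298281  97.55285536] [ 1.64858879 -9.71975658  2.19768338] [-1.89634434 -0.2329963   0.0151398 ]
```

apply_moves(
  moves=[
    [0.7,0,0,0],
    [1.4,0,0,0],
    [2.1,0,0,0],
    [3,0,0,0],
    [3,0,0,0],
  ],
)

```text
time_s: 14.5
tool_pos: [519.6, 124.2, 97.6]
tcp_rot: [2.089, 2.344, -0.003]
contact_force: [0.3, -11.4, 3.7]
width: 25.8
```

```bash
python3 - <<'E'
from h import *
import cv2
o=ctrl.get_obs(); print(o["tool_pos"],o["contact_force"],o["wrist_torque"])
c=ctrl.camera("side"); im=c["color"]
u,v=map(int,pj(c,[514,170,105])); print(u-22,v-22)
cv2.imwrite("pics/s8.png",cv2.resize(im[v-22:v+22,u-22:u+30],None,fx=13,fy=13,interpolation=cv2.INTER_CUBIC))
E
```

```text
[519.60679937 124.227967    97.55294567] [  0.30418002 -11.42644592   3.67236554] [-2.2138878  -0.25260495  0.07448722]
224 242
```

View pics/s8.png

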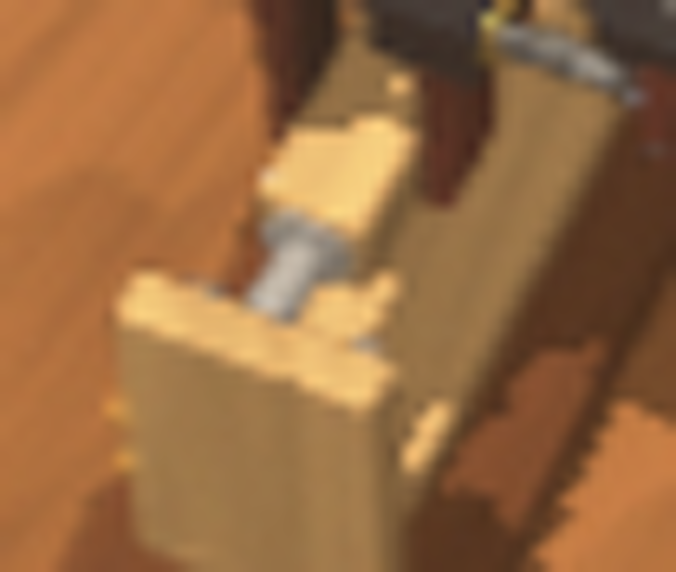

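apply_moves(
  moves=[
    [0.7,-0.3,0,0],
    [1.4,-0.6,0,0],
    [2.1,-0.6,0,0],
    [3,-0.6,0,0],
    [3,-0.6,0,0],
  ],
)

```text
time_s: 14.97
tool_pos: [519.2, 126.5, 97.6]
tcp_rot: [2.089, 2.342, -0.003]
contact_force: [2.8, -13.7, 2.7]
width: 25.6
```

apply_moves(
  moves=[
    [0.7,0,0,0],
    [1.4,0,0,0],
    [2.1,0,0,0],
    [3,0,0,0],
    [3,0,0,0],
  ],
)

```text
time_s: 15.38
tool_pos: [518.9, 128.7, 97.6]
tcp_rot: [2.089, 2.341, -0.004]
contact_force: [1.7, -14.5, 3.4]
width: 25.7
```

apply_moves(
  moves=[
    [0.5,0,0,0],
    [1,0,0,0],
    [1.5,0,0,0],
    [1.5,0,0,0],
    [1.5,0,0,0],
  ],
)

```text
time_s: 15.8
tool_pos: [518.8, 129.7, 97.6]
tcp_rot: [2.09, 2.34, -0.005]
contact_force: [2.6, -14.8, 4.3]
width: 25.4
```

```bash
python3 - <<'E'
from h import *
o=ctrl.get_obs(); print(o["tool_pos"],o["contact_force"],o["wrist_torque"])
E
```

```text
[518.82798505 129.67762289  97.58197832] [  2.62102184 -14.76009505   4.28804946] [-3.02977179 -0.62939811 -0.04557338]
```

apply_moves(
  moves=[
    [0.5,0,0,0],
    [1,0,0,0],
    [1.5,0,0,0],
    [1.5,0,0,0],
    [1.5,0,0,0],
  ],
)

```text
time_s: 16.22
tool_pos: [518.7, 130.8, 97.6]
tcp_rot: [2.09, 2.34, -0.005]
contact_force: [3.6, -15.8, 3.6]
width: 25.4
```

apply_moves(
  moves=[
    [0,0,1,0],
    [0,0,2,0],
    [0,0,3,0],
    [0,0,3,0],
    [0,0,3,0],
  ],
)

```text
time_s: 16.63
tool_pos: [518.9, 131.0, 95.0]
tcp_rot: [2.09, 2.34, -0.005]
contact_force: [2.4, -16.2, 7.3]
width: 25.9
```

```bash
python3 - <<'E'
from h import *
import cv2
go(519,130.7,97,96.54)
o=ctrl.get_obs(); print(o["tool_pos"],o["contact_force"],o["wrist_torque"])
c=ctrl.camera("side"); im=c["color"]
u,v=map(int,pj(c,[514,160,105]))
a=cv2.resize(im[v-25:v+25,u-25:u+30],None,fx=7,fy=10,interpolation=cv2.INTER_CUBIC)
c=ctrl.camera("top"); im=c["color"]
u,v=map(int,pj(c,[530,30,105]))
b=cv2.resize(im[v-25:v+25,u-30:u+25],None,fx=7,fy=10,interpolation=cv2.INTER_CUBIC)
cv2.imwrite("pics/s9.png",np.hstack([a,b]))
E
```

```text
t 16.63 pos [518.9 131.   95. ] ang 96.46 tilt [ 0.0015 -0.0052 -1.    ] F [  2.38 -16.19   7.31] w 25.9
move tool [-0.4  0.  -2. ] turn units -0.01
[518.91449165 131.04416687  94.99996545] [  2.37747925 -16.19345754   7.31499238] [-3.0607919  -0.38080694 -0.01756406]
```

View pics/s9.png

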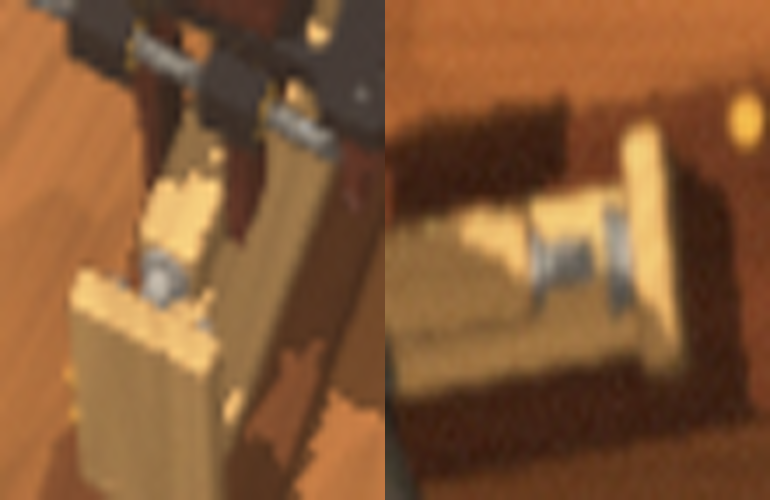

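The stud tip clears the round cup's rim with a small gap and is centred on it (row 258 vs 260). The pin is between the slot lips. I'm lowering in stages.

apply_moves(
  moves=[
    [0,0,1,0],
    [0,0,2,0],
    [0,0,3,0],
    [0,0,4,0],
    [0,0,4,0],
  ],
)

```text
time_s: 17.15
tool_pos: [519.0, 131.1, 91.0]
tcp_rot: [2.09, 2.34, -0.004]
contact_force: [1.8, -17.1, 8.0]
width: 25.7
```

apply_moves(
  moves=[
    [0,0,1,0],
    [0,0,2,0],
    [0,0,3,0],
    [0,0,4,0],
    [0,0,4,0],
  ],
)

```text
time_s: 17.57
tool_pos: [519.1, 131.1, 87.1]
tcp_rot: [2.09, 2.34, -0.004]
contact_force: [2.0, -15.5, 9.1]
width: 25.6
```

```bash
python3 - <<'E'
from h import *
import cv2
go(519,130.7,90,96.54)
o=ctrl.get_obs(); print(o["wrist_torque"])
c=ctrl.camera("side"); im=c["color"]
u,v=map(int,pj(c,[514,160,105]))
a=cv2.resize(im[v-25:v+25,u-25:u+30],None,fx=7,fy=10,interpolation=cv2.INTER_CUBIC)
c=ctrl.camera("top"); im=c["color"]
u,v=map(int,pj(c,[530,30,105]))
b=cv2.resize(im[v-25:v+25,u-30:u+25],None,fx=7,fy=10,interpolation=cv2.INTER_CUBIC)
cv2.imwrite("pics/s10.png",np.hstack([a,b]))
E
```

```text
t 17.57 pos [519.1 131.1  87.1] ang 96.46 tilt [ 0.0019 -0.005  -1.    ] F [  2.05 -15.49   9.14] w 25.6
move tool [-0.4 -0.2 -2.9] turn units -0.01
[-3.05816862 -0.48007693 -0.0042461 ]
```

View pics/s10.png

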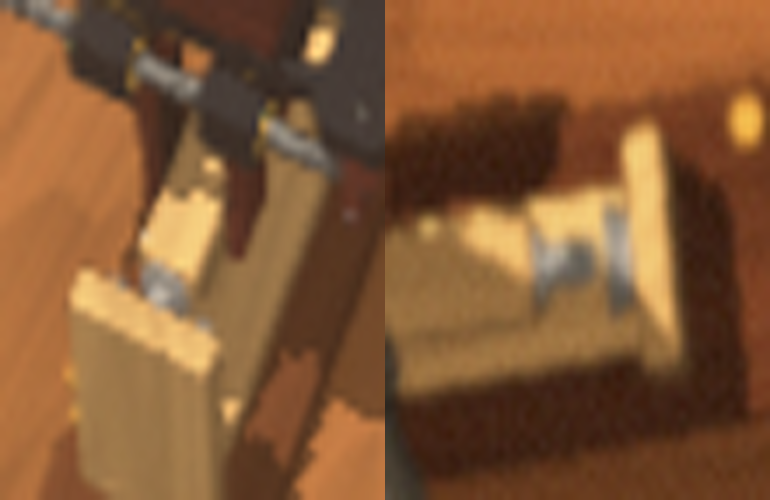

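apply_moves(
  moves=[
    [0,0,1,0],
    [0,0,2,0],
    [0,0,3,0],
    [0,0,4,0],
    [0,0,4,0],
  ],
)

```text
time_s: 18.08
tool_pos: [519.2, 131.1, 83.1]
tcp_rot: [2.09, 2.339, -0.004]
contact_force: [2.4, -15.6, 8.9]
width: 25.9
```

apply_moves(
  moves=[
    [0,0,1,0],
    [0,0,2,0],
    [0,0,3,0],
    [0,0,4,0],
    [0,0,4,0],
  ],
)

```text
time_s: 18.5
tool_pos: [519.2, 131.1, 79.1]
tcp_rot: [2.09, 2.339, -0.004]
contact_force: [2.7, -16.5, 7.2]
width: 25.6
```

```bash
python3 - <<'E'
from h import *
import cv2
go(519,130.7,70.2,96.54)
o=ctrl.get_obs(); print(o["wrist_torque"])
c=ctrl.camera("side"); im=c["color"]
u,v=map(int,pj(c,[514,160,105]))
a=cv2.resize(im[v-25:v+25,u-25:u+30],None,fx=7,fy=10,interpolation=cv2.INTER_CUBIC)
c=ctrl.camera("top"); im=c["color"]
u,v=map(int,pj(c,[530,30,105]))
b=cv2.resize(im[v-25:v+25,u-30:u+25],None,fx=7,fy=10,interpolation=cv2.INTER_CUBIC)
cv2.imwrite("pics/s11.png",np.hstack([a,b]))
E
```

```text
t 18.5 pos [519.2 131.1  79.1] ang 96.45 tilt [ 0.0019 -0.005  -1.    ] F [  2.75 -16.53   7.22] w 25.6
move tool [-0.4 -0.2  8.9] turn units -0.01
[-3.03612217 -0.46587999  0.02210387]
```

View pics/s11.png

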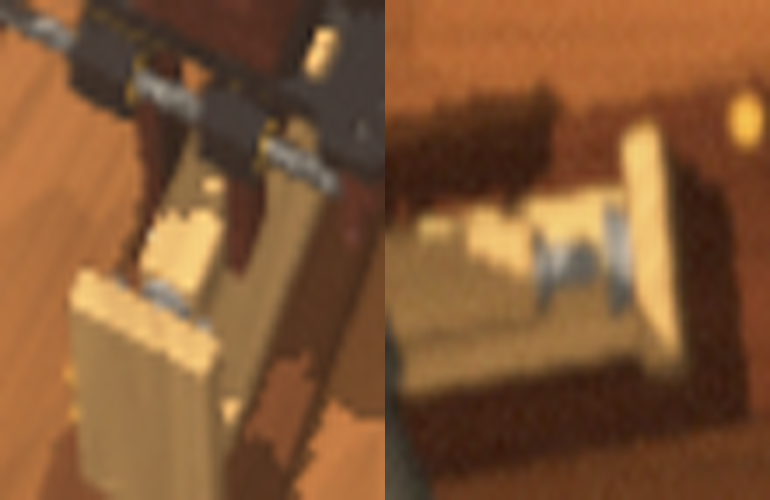

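apply_moves(
  moves=[
    [0,0,1,0],
    [0,0,2,0],
    [0,0,3,0],
    [0,0,4,0],
    [0,0,4,0],
  ],
)

```text
time_s: 19.02
tool_pos: [519.2, 131.1, 75.1]
tcp_rot: [2.09, 2.339, -0.004]
contact_force: [2.6, -16.2, 8.5]
width: 25.7
```

apply_moves(
  moves=[
    [0,0,0.5,0],
    [0,0,1,0],
    [0,0,1.5,0],
    [0,0,2,0],
    [0,0,2,0],
  ],
)

```text
time_s: 19.43
tool_pos: [519.1, 131.1, 73.1]
tcp_rot: [2.09, 2.339, -0.004]
contact_force: [2.0, -16.7, 8.8]
width: 25.8
```

apply_moves(
  moves=[
    [0,0,0.5,0],
    [0,0,1,0],
    [0,0,1,0],
    [0,0,1,0],
  ],
)

```text
time_s: 19.77
tool_pos: [519.2, 131.1, 72.1]
tcp_rot: [2.09, 2.339, -0.004]
contact_force: [1.7, -16.2, 8.2]
width: 25.5
```

```bash
python3 - <<'E'
from h import *
go(519,130.7,70.2,96.54)
o=ctrl.get_obs(); print(o["wrist_torque"])
E
```

```text
t 19.77 pos [519.2 131.1  72.1] ang 96.45 tilt [ 0.0019 -0.005  -1.    ] F [  1.73 -16.22   8.21] w 25.5
move tool [-0.3 -0.2  1.9] turn units -0.01
[-2.99481799 -0.46561579  0.00500604]
```

apply_moves(
  moves=[
    [0,0,0.5,0],
    [0,0,1,0],
    [0,0,1,0],
    [0,0,1,0],
  ],
)

```text
time_s: 20.1
tool_pos: [519.2, 131.1, 71.1]
tcp_rot: [2.09, 2.339, -0.004]
contact_force: [1.7, -16.8, 8.6]
width: 25.5
```

apply_moves(
  moves=[
    [0,0,0.3,0],
    [0,0,0.6,0],
    [0,0,0.6,0],
    [0,0,0.6,0],
  ],
)

```text
time_s: 20.43
tool_pos: [519.1, 131.1, 70.5]
tcp_rot: [2.09, 2.339, -0.004]
contact_force: [1.9, -15.7, 9.0]
width: 25.6
```

```bash
python3 - <<'E'
from h import *
import cv2
go(519,130.7,70.2,96.54)
o=ctrl.get_obs(); print(o["wrist_torque"])
c=ctrl.camera("side"); im=c["color"]
u,v=map(int,pj(c,[514,160,105]))
a=cv2.resize(im[v-25:v+25,u-25:u+30],None,fx=7,fy=10,interpolation=cv2.INTER_CUBIC)
c=ctrl.camera("top"); im=c["color"]
u,v=map(int,pj(c,[530,30,105]))
b=cv2.resize(im[v-25:v+25,u-30:u+25],None,fx=7,fy=10,interpolation=cv2.INTER_CUBIC)
cv2.imwrite("pics/s12.png",np.hstack([a,b]))
E
```

```text
t 20.43 pos [519.1 131.1  70.5] ang 96.45 tilt [ 0.0019 -0.0051 -1.    ] F [  1.94 -15.75   8.98] w 25.6
move tool [-0.4 -0.2  0.3] turn units -0.01
[-3.03115466 -0.46372846  0.00486798]
```

View pics/s12.png

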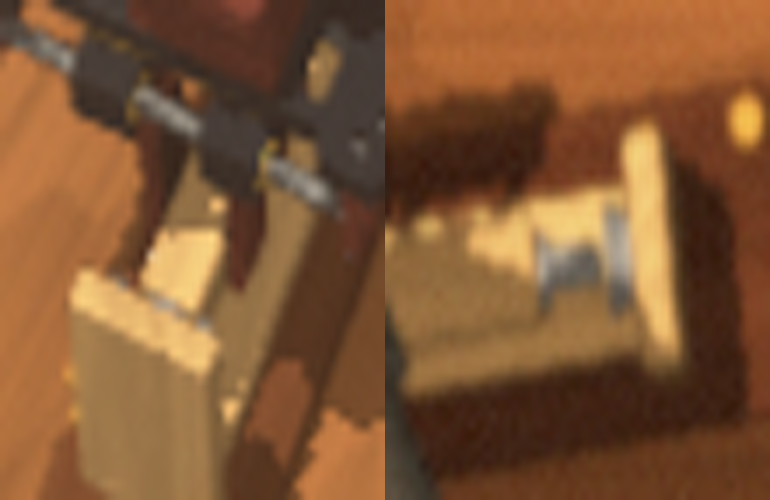

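Stud tip at (600,262) in the right half is level with the cup and in line with it. Now I'm letting the spring out in 2 mm steps.

apply_moves(
  moves=[
    [-0.5,0,0,0],
    [-1,0,0,0],
    [-1.5,0,0,0],
    [-2,0,0,0],
    [-2,0,0,0],
  ],
)

```text
time_s: 20.95
tool_pos: [519.3, 129.5, 70.6]
tcp_rot: [2.09, 2.34, -0.003]
contact_force: [1.8, -15.2, 8.3]
width: 25.8
```

apply_moves(
  moves=[
    [-0.5,0,0,0],
    [-1,0,0,0],
    [-1.5,0,0,0],
    [-2,0,0,0],
    [-2,0,0,0],
  ],
)

```text
time_s: 21.37
tool_pos: [519.5, 127.9, 70.5]
tcp_rot: [2.09, 2.34, -0.003]
contact_force: [2.0, -14.8, 7.8]
width: 25.6
```

```bash
python3 - <<'E'
from h import *
go(519,130.7,70.2,96.54)
o=ctrl.get_obs(); print(o["wrist_torque"])
E
```

```text
t 21.37 pos [519.5 127.9  70.5] ang 96.48 tilt [ 0.0019 -0.004  -1.    ] F [  2.03 -14.77   7.75] w 25.6
move tool [ 2.8 -0.2  0.3] turn units -0.01
[-2.53997379 -0.47779915 -0.01818414]
```

apply_moves(
  moves=[
    [-0.5,0,0,0],
    [-1,0,0,0],
    [-1.5,0,0,0],
    [-2,0,0,0],
    [-2,0,0,0],
  ],
)

```text
time_s: 21.78
tool_pos: [519.7, 126.4, 70.5]
tcp_rot: [2.089, 2.341, -0.002]
contact_force: [1.7, -13.1, 7.2]
width: 25.7
```

apply_moves(
  moves=[
    [-0.5,0,0,0],
    [-1,0,0,0],
    [-1.5,0,0,0],
    [-2,0,0,0],
    [-2,0,0,0],
  ],
)

```text
time_s: 22.2
tool_pos: [519.8, 124.9, 70.5]
tcp_rot: [2.089, 2.342, -0.001]
contact_force: [2.3, -12.6, 5.4]
width: 25.8
```

```bash
python3 - <<'E'
from h import *
import cv2
go(519,130.7,70.2,96.54)
o=ctrl.get_obs(); print(o["wrist_torque"])
c=ctrl.camera("top"); im=c["color"]
u,v=map(int,pj(c,[530,30,105]))
b=cv2.resize(im[v-25:v+25,u-30:u+25],None,fx=10,fy=10,interpolation=cv2.INTER_CUBIC)
cv2.imwrite("pics/s13.png",b)
E
```

```text
t 22.2 pos [519.8 124.9  70.5] ang 96.52 tilt [ 0.002  -0.0028 -1.    ] F [  2.26 -12.57   5.36] w 25.8
move tool [ 5.9 -0.2  0.2] turn units -0.0
[-2.17166246e+00 -5.26170637e-01  8.26167050e-04]
```

View pics/s13.png

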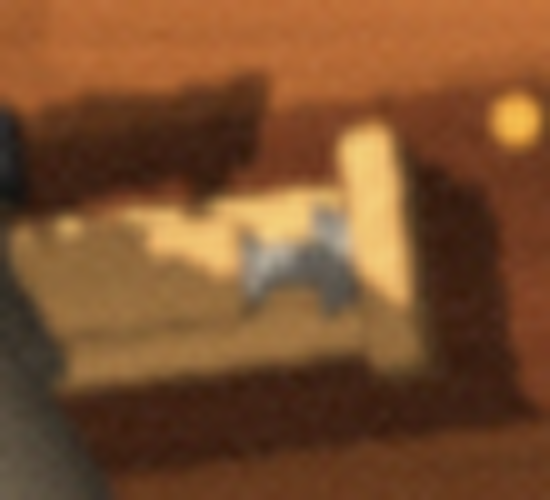

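The stud's end has disappeared inside the round cup (around (320,265)). I'm letting out more spring.

apply_moves(
  moves=[
    [-0.5,0,0,0],
    [-1,0,0,0],
    [-1.5,0,0,0],
    [-2,0,0,0],
    [-2,0,0,0],
  ],
)

```text
time_s: 22.67
tool_pos: [520.0, 123.3, 70.4]
tcp_rot: [2.089, 2.342, -0.001]
contact_force: [2.5, -9.9, 5.0]
width: 25.9
```

apply_moves(
  moves=[
    [-0.5,0,0,0],
    [-1,0,0,0],
    [-1.5,0,0,0],
    [-2,0,0,0],
    [-2,0,0,0],
  ],
)

```text
time_s: 23.08
tool_pos: [520.2, 121.8, 70.4]
tcp_rot: [2.089, 2.343, 0.0]
contact_force: [1.7, -8.7, 4.7]
width: 25.6
```

apply_moves(
  moves=[
    [-0.5,0,0,0],
    [-1,0,0,0],
    [-1.5,0,0,0],
    [-1.5,0,0,0],
    [-1.5,0,0,0],
  ],
)

```text
time_s: 23.5
tool_pos: [520.3, 120.7, 70.3]
tcp_rot: [2.089, 2.344, 0.001]
contact_force: [1.7, -9.3, 4.0]
width: 25.8
```

```bash
python3 - <<'E'
from h import *
go(519,118.9,70.2,96.54)
o=ctrl.get_obs(); print(o["wrist_torque"])
E
```

```text
t 23.5 pos [520.3 120.7  70.3] ang 96.58 tilt [ 0.002  -0.0013 -1.    ] F [ 1.72 -9.32  4.01] w 25.8
move tool [-1.6 -1.5  0.1] turn units 0.01
[-1.61766288 -0.45651632 -0.01853937]
```

apply_moves(
  moves=[
    [-0.5,0,0,0],
    [-1,0,0,0],
    [-1,0,0,0],
    [-1,0,0,0],
  ],
)

```text
time_s: 23.83
tool_pos: [520.4, 119.9, 70.3]
tcp_rot: [2.089, 2.344, 0.001]
contact_force: [1.6, -8.6, 3.0]
width: 25.4
```

apply_moves(
  moves=[
    [-0.5,0,0,0],
    [-1,0,0,0],
    [-1,0,0,0],
    [-1,0,0,0],
  ],
)

```text
time_s: 24.17
tool_pos: [520.5, 119.2, 70.4]
tcp_rot: [2.089, 2.344, 0.001]
contact_force: [1.1, -7.0, 3.0]
width: 25.4
```

apply_moves(
  moves=[
    [-0.5,0,0,0],
    [-1,0,0,0],
    [-1,0,0,0],
    [-1,0,0,0],
  ],
)

```text
time_s: 24.5
tool_pos: [520.5, 118.9, 70.3]
tcp_rot: [2.088, 2.345, 0.002]
contact_force: [1.4, -5.8, 2.3]
width: 26.0
```

```bash
python3 - <<'E'
from h import *
go(519,118.9,70.2,96.54)
o=ctrl.get_obs(); print(o["wrist_torque"])
E
```

```text
t 24.5 pos [520.5 118.9  70.3] ang 96.62 tilt [ 2.1e-03  1.0e-04 -1.0e+00] F [ 1.43 -5.84  2.34] w 26.0
move tool [ 0.2 -1.5  0.1] turn units 0.01
[-1.0451884  -0.4582111  -0.11331906]
```

Motion is slowing and the force is dropping at y ≈ 118.9, which is the expected seated position. I'm unloading the rest.

apply_moves(
  moves=[
    [-0.5,0,0,0],
    [-1,0,0,0],
    [-1,0,0,0],
    [-1,0,0,0],
  ],
)

```text
time_s: 24.83
tool_pos: [520.4, 118.8, 70.3]
tcp_rot: [2.088, 2.347, 0.004]
contact_force: [1.7, -2.3, 4.9]
width: 25.6
```

apply_moves(
  moves=[
    [-0.5,0,0,0],
    [-1,0,0,0],
    [-1,0,0,0],
    [-1,0,0,0],
  ],
)

```text
time_s: 25.17
tool_pos: [520.4, 118.8, 70.3]
tcp_rot: [2.087, 2.348, 0.005]
contact_force: [1.4, 0.0, 5.4]
width: 25.7
```

```bash
python3 - <<'E'
from h import *
import cv2
go(519,118.9,70.2,96.54)
o=ctrl.get_obs(); print(o["wrist_torque"])
c=ctrl.camera("side"); im=c["color"]
u,v=map(int,pj(c,[514,160,105]))
a=cv2.resize(im[v-25:v+25,u-25:u+30],None,fx=7,fy=10,interpolation=cv2.INTER_CUBIC)
c=ctrl.camera("top"); im=c["color"]
u,v=map(int,pj(c,[530,30,105]))
b=cv2.resize(im[v-25:v+25,u-30:u+25],None,fx=7,fy=10,interpolation=cv2.INTER_CUBIC)
cv2.imwrite("pics/s14.png",np.hstack([a,b]))
E
```

```text
t 25.17 pos [520.4 118.8  70.3] ang 96.73 tilt [ 0.0022  0.0023 -1.    ] F [1.39 0.01 5.38] w 25.7
move tool [ 0.3 -1.4  0.1] turn units 0.03
[ 0.02354573 -0.58055765 -0.14183875]
```

View pics/s14.png

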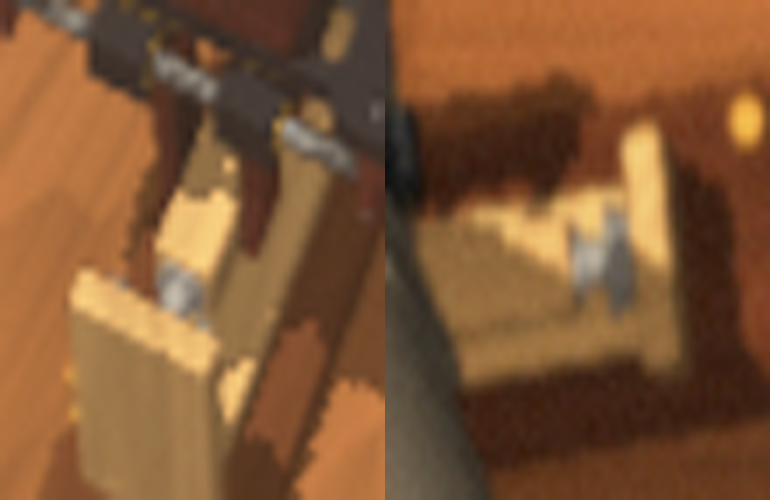

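apply_moves(
  moves=[
    [0,0,0.3,0],
    [0,0,0.6,0],
    [0,0,0.6,0],
    [0,0,0.6,0],
  ],
)

```text
time_s: 25.6
tool_pos: [520.3, 118.8, 69.8]
tcp_rot: [2.087, 2.348, 0.005]
contact_force: [1.4, -0.1, 7.2]
width: 25.7
```

apply_moves(
  moves=[
    [0,0,0.3,0],
    [0,0,0.6,0],
    [0,0,0.6,0],
    [0,0,0.6,0],
  ],
)

```text
time_s: 25.93
tool_pos: [520.3, 118.8, 69.5]
tcp_rot: [2.086, 2.348, 0.004]
contact_force: [0.5, -1.1, 11.1]
width: 25.7
```

```bash
python3 - <<'E'
from h import *
import cv2
go(519,118.9,70.2,96.54)
o=ctrl.get_obs(); print(o["wrist_torque"])
S=ctrl.camera("side")
p=np.array(o["tool_pos"]); R=Ro.from_rotvec(o["tcp_rot"]).as_matrix(); a=np.arctan2(R[1,0],R[0,0])
u=np.array([np.cos(a),np.sin(a),0]); x=np.array([u[1],-u[0],0]); zz=np.array([0,0,1.])
q0=pj(S,p+36*u).astype(int)-[22,18]
im=S["color"][q0[1]:q0[1]+44,q0[0]:q0[0]+44]; k=9; outs=[]
for t in (0,3):
    im2=cv2.resize(im,None,fx=k,fy=k,interpolation=cv2.INTER_CUBIC)
    c,s=np.cos(np.radians(t)),np.sin(np.radians(t)); U=u*c+zz*s; Z=zz*c-u*s
    ctr=p+np.array([0,0,8.8])
    def L(A,B,col):
        q=[tuple(int(round((v+.5)*k-.5)) for v in (pj(S,P)-q0)) for P in(A,B)]; cv2.line(im2,q[0],q[1],col,1)
    e=ctr+36*U
    if t==0: outs.append(im2.copy())
    cs=[e+13*i*x+13*j*Z for i,j in((1,1),(-1,1),(-1,-1),(1,-1))]
    for i in range(4): L(cs[i],cs[(i+1)%4],(0,255,0)); L(cs[i],cs[i]-50*U,(0,255,0))
    outs.append(im2)
W=np.hstack(outs); cv2.imwrite("pics/tilt3.png",cv2.resize(W,(795,265)))
E
```

```text
t 25.93 pos [520.3 118.8  69.5] ang 96.75 tilt [ 0.0021  0.0018 -1.    ] F [ 0.48 -1.07 11.14] w 25.7
move tool [ 0.2 -1.3 -0.7] turn units 0.04
[-0.24771442 -0.20928898 -0.11736065]
```

View pics/tilt3.png

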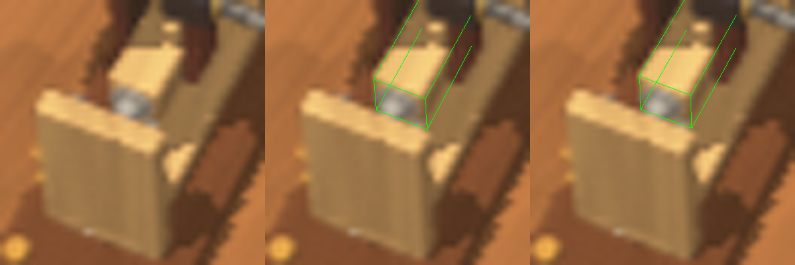

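apply_moves(
  moves=[
    [0,0,0,0],
    [0,0,0,0],
    [0,0,0,0],
  ],
  force=20,
)

```text
time_s: 26.23
tool_pos: [520.2, 118.9, 69.3]
tcp_rot: [-2.088, -2.347, -0.005]
contact_force: [-0.8, 0.6, 9.7]
width: 25.7
```

apply_moves(
  moves=[
    [0,0,0,0],
    [0,0,0,0],
    [0,0,0,0],
  ],
  force=5,
)

```text
time_s: 26.48
tool_pos: [520.3, 118.9, 69.3]
tcp_rot: [2.087, 2.348, 0.005]
contact_force: [1.2, -0.1, 7.8]
width: 26.1
```

apply_moves(
  moves=[
    [0,0,0,0],
    [0,0,0,0],
    [0,0,0,0],
    [0,0,0,0],
    [0,0,0,0],
  ],
  claw=0.5,
)

```text
time_s: 26.9
tool_pos: [519.0, 117.1, 68.0]
tcp_rot: [-2.088, -2.347, 0.001]
contact_force: [-0.6, 0.2, 1.0]
width: 43.7
```

```bash
python3 - <<'E'
from h import *
import cv2
go(519,118.9,70.2,96.54)
c=ctrl.camera("side"); im=c["color"]
u,v=map(int,pj(c,[514,160,105]))
a=cv2.resize(im[v-25:v+25,u-25:u+30],None,fx=7,fy=10,interpolation=cv2.INTER_CUBIC)
c=ctrl.camera("top"); im=c["color"]
u,v=map(int,pj(c,[530,30,105]))
b=cv2.resize(im[v-25:v+25,u-30:u+25],None,fx=7,fy=10,interpolation=cv2.INTER_CUBIC)
cv2.imwrite("pics/s15.png",np.hstack([a,b]))
E
```

```text
t 26.9 pos [519.  117.1  68. ] ang 96.69 tilt [-9.e-04  0.e+00 -1.e+00] F [-0.56  0.2   1.01] w 43.7
move tool [ 1.8  0.2 -2.2] turn units 0.03
```

View pics/s15.png

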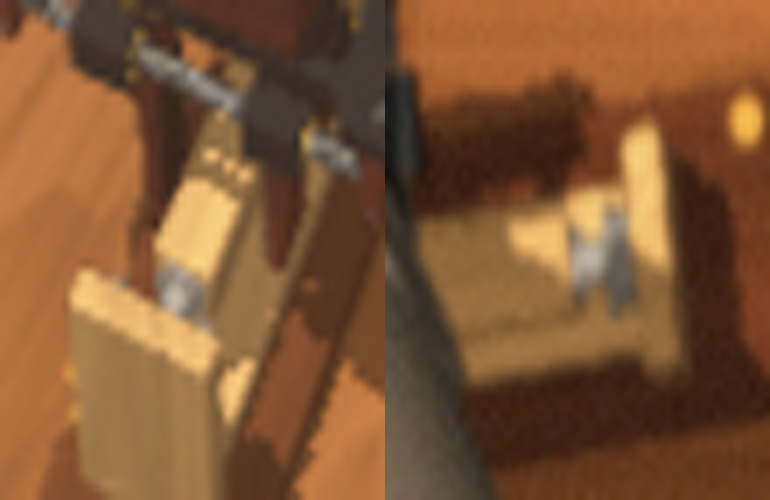

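apply_moves(
  moves=[
    [1.5,0,-4,0],
    [1.5,0,-12,0],
    [1.5,0,-25,0],
    [1.5,0,-45,0],
    [1.5,0,-70,0],
  ],
)

```text
time_s: 27.42
tool_pos: [518.4, 118.4, 138.8]
tcp_rot: [-2.087, -2.346, 0.003]
contact_force: [0.1, 0.6, 0.1]
width: 44.0
```

apply_moves(
  moves=[
    [-20,0,-30,0],
    [-45,0,-60,0],
    [-80,0,-80,0],
    [-120,0,-80,0],
    [-160,0,-80,0],
  ],
)

```text
time_s: 27.83
tool_pos: [539.1, -41.3, 221.3]
tcp_rot: [2.084, 2.346, 0.005]
contact_force: [1.3, -0.1, -1.0]
width: 44.1
```

apply_moves(
  moves=[
    [-40,0,0,0],
    [-80,0,0,0],
    [-80,0,0,0],
  ],
)

```text
time_s: 28.08
tool_pos: [547.0, -129.8, 218.9]
tcp_rot: [2.1, 2.333, -0.004]
contact_force: [0.1, -0.0, -0.3]
width: 43.7
```

```bash
python3 - <<'E'
from h import *
import cv2
go(519,118.9,70.2,96.54)
S=ctrl.camera("side"); T=ctrl.camera("top")
cv2.imwrite("pics/sF.png",cv2.resize(S["color"][205:310,215:300],None,fx=7,fy=5.7,interpolation=cv2.INTER_CUBIC))
cv2.imwrite("pics/tF.png",cv2.resize(T["color"][195:260,170:290],None,fx=6.5,fy=6.5,interpolation=cv2.INTER_CUBIC))
cv2.imwrite("pics/topfull.png",T["color"])
E
```

```text
t 28.08 pos [ 547.  -129.8  218.9] ang 96.01 tilt [ 4.0e-04 -4.2e-03 -1.0e+00] F [ 0.05 -0.02 -0.33] w 43.7
move tool [250.9  -1.8 147.6] turn units -0.09
```

View pics/sF.png

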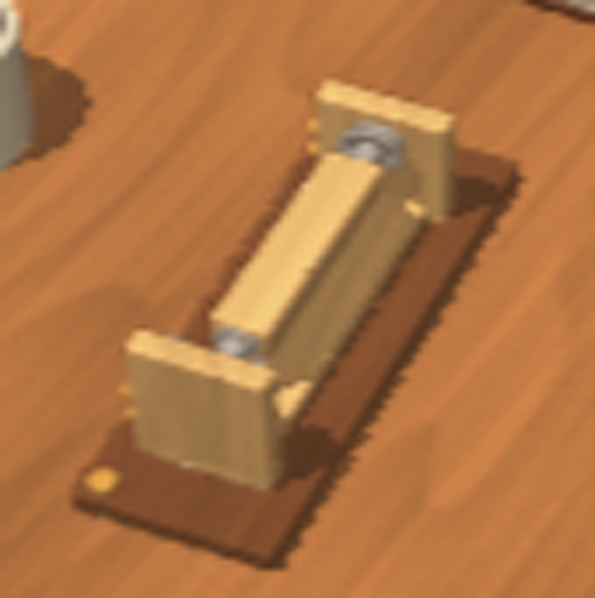

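View pics/tF.png

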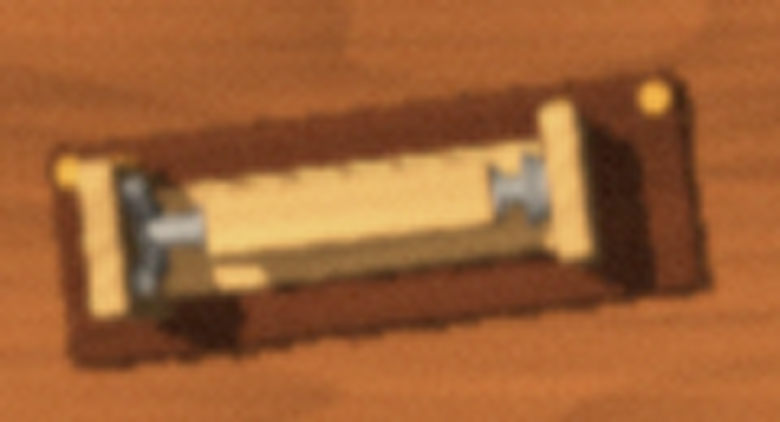

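View pics/topfull.png

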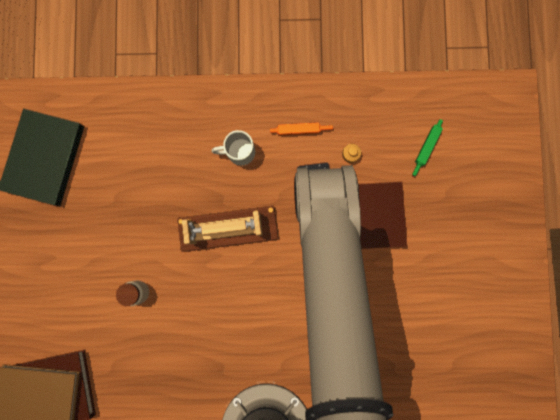

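Seated: the pin lies between the slot lips (top crop (170,230)), and the stud is inside the round cup (520,190). The bystanders are unmoved. I'm checking the height of both bar ends numerically.

```bash
python3 - <<'E'
from h import *
import cv2
from scipy.optimize import least_squares
S=ctrl.camera("side"); T=ctrl.camera("top")
s=lambda p:np.array([(p[0]+.5)/7-.5+215,(p[1]+.5)/5.7-.5+205]); t=lambda p:np.array([(p[0]+.5)/6.5-.5+170,(p[1]+.5)/6.5-.5+195])
for n,a,b in(("pin +x",(212,318),(192,184)),("pin -x",(268,337),(208,255)),("stud +x",(328,153),(484,162)),("stud -x",(383,172),(495,224))):
    r=least_squares(lambda X:np.r_[pj(S,X)-s(a),pj(T,X)-t(b)],[520,100,92]); print(n,r.x.round(1),r.fun.round(2))
u=np.array([-.1145,.9934,0]); x=np.array([.9934,.1145,0])
# model prediction, pin axis z 79 / 82
c0=np.array([531.2,20,0])+78*u
im=cv2.resize(S["color"][205:310,215:300],None,fx=7,fy=7,interpolation=cv2.INTER_CUBIC)
outs=[]
for dz in(0,3):
    i2=im.copy()
    P=[c0+sg*13*x+l*u+np.array([0,0,92+dz*(l+78)/170]) for l in(56,-56) for sg in(1,-1)]
    q=[tuple(int(v) for v in ((pj(S,p)-[215,205]+.5)*7-.5)) for p in P]
    for i,j in((0,1),(1,3),(3,2),(2,0)): cv2.line(i2,q[i],q[j],(0,255,0),1)
    outs.append(i2[60:420,100:460])
cv2.imwrite("pics/fin.png",np.hstack(outs))
E
```

```text
pin +x [531.3 156.6  92.8] [-1.09 -0.16  0.43  0.9 ]
pin -x [505.7 151.9  88.8] [-0.26 -0.04  0.1   0.22]
stud +x [541.   45.3  89.7] [ 0.11  0.01 -0.04 -0.08]
stud -x [517.1  41.5  85.4] [ 0.04  0.   -0.01 -0.03]
```

View pics/fin.png

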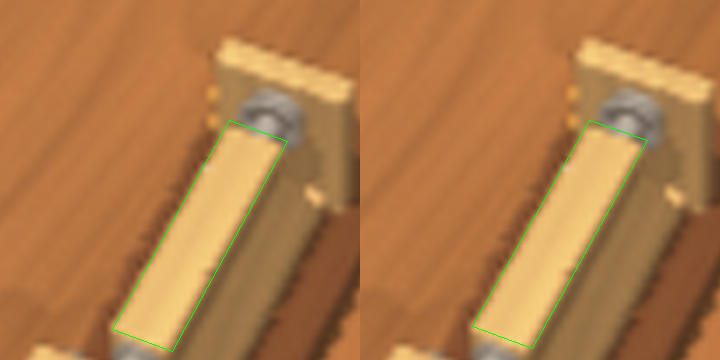

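The image check can't tell a 2–3 mm tilt, so I'll touch the bar's top lightly at each end with closed fingertips. That will give the height, and seat the pin if friction is holding it up.

apply_moves(
  moves=[
    [40,0,0,-0.05],
    [80,0,10,-0.1],
    [120,0,20,-0.1],
    [150,0,30,-0.1],
    [185,0,40,-0.1],
  ],
  claw=0,
  force=10,
)

```text
time_s: 28.7
tool_pos: [524.8, 67.2, 178.6]
tcp_rot: [2.072, 2.361, 0.001]
contact_force: [0.8, 1.3, -0.5]
width: 14.3
```

```bash
python3 - <<'E'
from h import *
go(517.7,137.2,110,96.54)
E
```

```text
t 28.7 pos [524.8  67.2 178.6] ang 97.47 tilt [ 8.e-04  2.e-04 -1.e+00] F [ 0.82  1.31 -0.51] w 14.3
move tool [70.3  2.  68.6] turn units 0.15
```

apply_moves(
  moves=[
    [30,1,10,0.1],
    [60,2,25,0.15],
    [70,2,40,0.15],
    [70,2,55,0.15],
    [70,2,68,0.15],
  ],
)

```text
time_s: 29.12
tool_pos: [517.5, 137.3, 110.0]
tcp_rot: [-2.086, -2.348, -0.001]
contact_force: [0.1, -0.1, -0.1]
width: 0.3
```

apply_moves(
  moves=[
    [0,0,3,0],
    [0,0,6,0],
    [0,0,9,0],
    [0,0,12,0],
    [0,0,12,0],
  ],
)

```text
time_s: 29.53
tool_pos: [518.9, 133.7, 98.5]
tcp_rot: [2.094, 2.341, 0.0]
contact_force: [-0.1, 0.4, 0.3]
width: 0.6
```

apply_moves(
  moves=[
    [0,0,1,0],
    [0,0,2,0],
    [0,0,2,0],
    [0,0,2,0],
  ],
)

```text
time_s: 29.87
tool_pos: [519.0, 133.6, 96.5]
tcp_rot: [2.094, 2.341, 0.0]
contact_force: [-0.4, 0.7, -0.1]
width: 0.5
```

apply_moves(
  moves=[
    [0,0,0.5,0],
    [0,0,1,0],
    [0,0,1,0],
    [0,0,1,0],
  ],
)

```text
time_s: 30.2
tool_pos: [518.8, 133.6, 95.3]
tcp_rot: [-2.094, -2.342, 0.0]
contact_force: [0.7, -0.6, -0.4]
width: 0.5
```

apply_moves(
  moves=[
    [0,0,0.5,0],
    [0,0,1,0],
    [0,0,1,0],
    [0,0,1,0],
  ],
)

```text
time_s: 30.53
tool_pos: [518.8, 133.6, 94.3]
tcp_rot: [-2.094, -2.342, 0.0]
contact_force: [0.4, -0.1, 0.6]
width: 0.4
```

apply_moves(
  moves=[
    [0,0,0.5,0],
    [0,0,1,0],
    [0,0,1,0],
    [0,0,1,0],
  ],
)

```text
time_s: 30.87
tool_pos: [518.8, 133.6, 93.3]
tcp_rot: [-2.094, -2.342, 0.0]
contact_force: [-0.4, 0.3, -0.1]
width: 0.5
```

apply_moves(
  moves=[
    [0,0,0.5,0],
    [0,0,1,0],
    [0,0,1,0],
    [0,0,1,0],
  ],
)

```text
time_s: 31.2
tool_pos: [518.8, 133.6, 92.3]
tcp_rot: [-2.094, -2.342, 0.0]
contact_force: [0.3, -0.4, 0.4]
width: 0.7
```

apply_moves(
  moves=[
    [0,0,0.3,0],
    [0,0,0.6,0],
    [0,0,0.6,0],
    [0,0,0.6,0],
  ],
)

```text
time_s: 31.53
tool_pos: [518.9, 133.6, 92.0]
tcp_rot: [2.094, 2.341, 0.0]
contact_force: [-0.6, -0.3, 3.3]
width: 0.5
```

apply_moves(
  moves=[
    [0,0,0.3,0],
    [0,0,0.6,0],
    [0,0,0.6,0],
    [0,0,0.6,0],
  ],
)

```text
time_s: 31.87
tool_pos: [519.1, 133.7, 91.8]
tcp_rot: [2.094, 2.341, 0.0]
contact_force: [-2.5, -0.4, 8.4]
width: 0.9
```

Contact at z = 92.1 is stiff, so the bar top is at its seated height (79 + 13 = 92) and the pin is on the slot's floor. I'm lifting off for a last look.

apply_moves(
  moves=[
    [0,0,-2,0],
    [0,0,-10,0],
    [0,0,-30,0],
    [0,0,-60,0],
    [0,0,-90,0],
  ],
)

```text
time_s: 32.28
tool_pos: [518.0, 133.5, 181.8]
tcp_rot: [-2.093, -2.341, 0.002]
contact_force: [0.9, 0.1, -0.6]
width: 0.2
```

apply_moves(
  moves=[
    [-35,0,-20,0],
    [-70,0,-30,0],
    [-110,0,-30,0],
    [-150,0,-30,0],
    [-190,0,-30,0],
  ],
)

```text
time_s: 32.7
tool_pos: [540.0, -57.0, 212.1]
tcp_rot: [2.093, 2.341, 0.001]
contact_force: [1.1, 0.2, 0.2]
width: 0.2
```

apply_moves(
  moves=[
    [-20,0,0,0],
    [-40,0,0,0],
    [-50,0,0,0],
    [-50,0,0,0],
    [-50,0,0,0],
  ],
)

```text
time_s: 33.12
tool_pos: [545.5, -104.2, 211.2]
tcp_rot: [-2.094, -2.341, -0.001]
contact_force: [0.7, 1.3, 0.3]
width: 0.8
```

```bash
python3 - <<'E'
from h import *
import cv2
go(519,118.9,70.2,96.54)
S=ctrl.camera("side"); T=ctrl.camera("top")
a=cv2.resize(S["color"][215:300,220:295],(400,450),interpolation=cv2.INTER_CUBIC); b=cv2.resize(T["color"][200:255,175:285],(400,225),interpolation=cv2.INTER_CUBIC)
c=cv2.resize(T["color"][100:320,100:460],(400,225))
cv2.imwrite("pics/end.png",np.hstack([a,np.vstack([b,c])]))
E
```

```text
t 33.12 pos [ 545.5 -104.2  211.2] ang 96.38 tilt [-0.e+00  7.e-04 -1.e+00] F [0.66 1.33 0.35] w 0.8
move tool [224.5  -1.5 141.2] turn units -0.03
```

View pics/end.png

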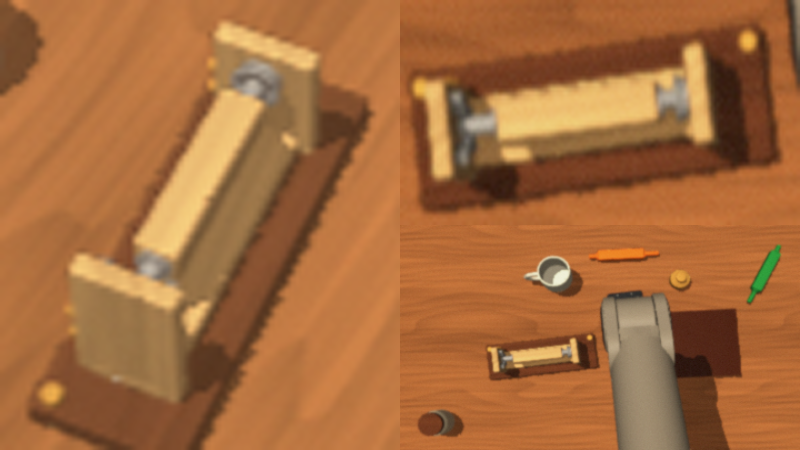

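The roller sits in both cups, with the pin at (470,122) and the stud at (675,98). The mug, weight and jar are in place, and the arm is clear.

```bash
python3 -c "
from workcell import ctrl
print(ctrl.close_job())"
```

```text
the job is handed in; nothing more can be done
None
```

The wooden roller is off the book and fitted in the stand, and the job was handed in at about 33 s of the 69 s allowed.

**How it went**
- I pressed the pin in by about 20 mm, peaking near 17 N along the axis, short of its 23 mm stop.
- With the stud clear of the round cup, I lowered the roller and let the spring out in steps of 2 mm or less until the stud stopped on the cup floor.
- The tool can only turn about its own vertical axis, so I kept the roller level and lowered it straight instead of swinging it down. The pin was well pressed in before it was down in the slot.

**Last checks**
- **Stud end:** it stopped at TCP y = 118.8, against 118.9 expected for a fully seated stud with the pin in 8 mm. The axial force on the tool fell to 0.
- **Pin end:** a light fingertip touch of up to 8 N, after letting go, met the bar's top at z = 92.1 mm. 92 is expected with the pin on the slot's floor.
- **Pictures:** the final views show both ends in their cups, the mug, weight and jar where they were, and the arm clear.

**Disagreement:** a rough camera triangulation suggested the pin end was about 3 mm high. The hand-picked pixels were too coarse to tell, and the touch did not bear it out. I did not touch-check the height of the stud end.

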